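Hang a two-panel colour chain on the viewing stand

ROBOT

A 7-joint arm with a two-finger parallel gripper is mounted at the origin on the work surface. World frame = base frame: x ahead of the robot, y to its left, z up, the work surface at z = 0. Lengths are in m, angles in degrees, forces in N, time in s.
With the tool pointing down it reaches from about 0.35 to 0.9 m from the base axis. Payload 19.9 kg.
Tool frame: the origin (TCP) lies midway between the tips of the shut fingers; the grasp point (between the pads) lies robot.tcp_to_grasp behind it (robot.tcp_to_grasp is the distance from the TCP to the grasp point, in m); x points along the fingers, y is the direction in which the jaws open and shut, and the axes are right-handed (so a half turn about x gives the same grasp; the last joint's range is limited). The gripper opens to 85 mm and grips with 20 to 120 N. Pads are 22 mm wide; open, the fingers measure 114 mm over their backs; the gripper's body (76 mm by 85 mm) begins 54 mm behind the grasp point. The pads swing forward as they close: fully open they stand 13 mm farther back than shut.
Start: joints at [62.08, 23.915, -0.59, 92.452, 0.269, 63.638, -3.037], TCP at [0.269, -0.564, 0.231] pointing down, gripper open.
Joint ranges: [-161.28, 161.28], [-22.2, 115.67], [-73.04, 71.86], [3.21, 147.25], [-68.34, 248.33], [10.77, 114.83], [-161.83, 161.83]. Speed limits (degrees/s): [108.29, 108.29, 136.94, 136.94, 172.46, 172.46, 172.46].

INTERFACE

Orientations are given as a 3x3 rotation matrix whose columns are the frame's x, y, z axes.
In Python, from rig import robot gives the robot as it stands. The module is installed in compiled form; this text tells all that it offers.
- The arm moves only by the tool arm_command, never from a script. Its argument "commands" is a list of rows, each a list of 3 entries, a list of its own where there are three numbers: the shift along the tool's x, y, z in m, then the turn, a rotation vector about the tool's x, y, z in degrees, then the gripper's target within -1 to 1 (fully open at 1, half-way at 0, shut at -1). In form: [[[dx, dy, dz], [wx, wy, wz], gripper], ...]. A call has 1 to 10 rows; each row shifts and turns the commanded pose from where the row before left it, along the tool's axes as they then stand; what a row does not reach is not made up. A row lasts 1/12 s, in which the tool goes at most 41.7 mm and 7.16 degrees, less where a joint would pass 70% of its speed; a pose out of reach is approached as far as the arm can. A call is refused whole if a number of a shift passes 0.0417 or a number of a turn 7.16, either way. A call with a gripper value outside its range is refused whole. The fingers move at their own pace and stop on an object; "grip_force" is the grip in N (left out, the last holds). Time passes only in rows, so rows that do not move let the fingers close. It gives the time, the measured TCP pose, the force and the opening at its end, in the units of the state.
- robot.get_obs(): the state, without advancing time (a new reading comes with each control period).
- robot.read_camera(name): name is "scene" or "top"; returns a dict with "pixels" (420x560x3 uint8, blue, green, red), "depth" (420x560 float32, m along the optical axis (not along the pixel's ray), 0 where there is no reading), "intrinsics" (3x3 intrinsics, pixels), "world_from_camera" (4x4, takes a point from camera to world coordinates). Camera axes: x right, y up, looking along -z (the intrinsics and any distortion apply to the point x, -y, -z); pixel columns grow to the right and rows downward; lengths in m; the calibration is good to about 2 mm. A picture is of the moment at which its call begins.
- robot.sign_off(): hands the job in, once; it reports no verdict.
The state is a dict: "time_s": time; "joint_pos": joint angles; "qvel": joint speeds; "joint_efforts": joint torques, N m; "eef_pos": TCP position; "ee_rot": TCP orientation; "ft_force": force on the tool from outside, world axes, zero at the start; "torque": the same for the moment, N m; "grip_width": opening from 0.0 (shut) to 1.0 (fully open).
Only numpy, scipy, OpenCV 4.12 (cv2) and the standard library are available. Lean on these libraries where they do the work, as an engineer would, in place of code of your own. Each camera call takes 0.05 s, during which the arm holds its last target.

TASK

Take the cyan swatch panel out of the rack and hang it by its hook from the rail of the viewing stand; then take out the magenta panel and hang it by its hook from the lower loop of the hanging cyan one, so that the two hang still, one under the other. Leave the yellow panel in the rack and do not disturb the other things on the table.

Things in the scene. Friction and masses are not known exactly. Their poses are not given: they have to be found in the camera images.
- rack: fixed grey rack, base 100 x 360 x 6 mm; a double wall 44 mm high along its y forms three pockets 110 mm apart (y = -110, 0, 110), each 11 mm wide (x), 85 long (y), floor 6 mm above the table. The panels stand in them by their lower loops, leaning up to 4 degrees, and come out lifted straight up 40 mm. Origin: underside's centre; x away from the robot, give or take its yaw
- header: cyan panel, about 0.13 kg: hook on top, board 90 (y) x 40 (z) x 7 mm at 47 to 87 mm below the hook's seat point, 8 mm steel loop below. Origin under the middle of the loop's lower bar, 136 mm below the seat point; z up, +x towards the hook's free tip. Starts upright in one of the three rack pockets, x as the rack's x. Centre of mass plumb under the seat point
- tail: magenta panel, about 0.13 kg: hook, board and loop of the same sizes and frame as the cyan one, but the grip block stands out in front (-x). Starts upright in another rack pocket, x as the rack's x. Balanced to hang upright
- spare: yellow panel, the same shape as the magenta one, in the remaining pocket; not needed, stays there
- header_hook (a point): seat point of the cyan panel's hook: where a bar's axis lies once hung; axes as the panel. The hook is a steel strip 30 mm wide (y), an inverted U open downward, 16 mm clear along x; its long leg (-x side) runs down to the board, its free tip on the +x side ends 11 mm below the seat point; its roof's top is 10 mm above it
- header_loop (a point): middle of the axis of the cyan panel's lower bar: 8 mm round steel along y, 132 mm below the hook's seat point; axes as the panel. The open window between this bar and the board above is 60 mm wide (y) and 41 mm high
- header_grip (a point): centre of the cyan panel's black grip block, 26 (x) x 14 (y) x 36 (z) mm, on top of its hook, 38 mm above the seat point; axes as the panel
- tail_hook (a point): seat point of the magenta panel's hook: where a bar's axis lies once hung; axes as the panel; hook of the same shape and sizes as the cyan panel's
- tail_grip (a point): centre of the magenta panel's black grip block, 24 (x) x 14 (y) x 28 (z) mm, on a 7 mm square arm 75 mm to -x of its hook's seat point, at the same height; axes as the panel
- rail (a point): middle of the axis of the fixed viewing stand's rail: 10 mm round bar along y, 295 mm above the table, between two 14 mm posts at y = -100 and 100 mm (18 mm balls on top). x away from the robot, give or take the stand's yaw; z up. Base plate 130 x 230 x 10 mm, from 45 mm in front (-x) of the rail to 85 mm behind
- loupe: black loupe, 42 mm across, 45 mm high; origin at its underside's centre; bystander
- tin_a: ink tin with cyan band, 84 mm across, 60 mm high; origin at its underside's centre; bystander
- tin_b: ink tin with magenta band, 84 mm across, 60 mm high; origin at its underside's centre; bystander
- tape: orange roll of tape lying flat, 100 mm across, 25 mm high; origin at its underside's centre; bystander
- meter: white hand-held colour meter 150 x 55 x 35 mm lying flat; origin at its underside's centre; bystander
- pot: grey pen pot 76 mm across, 90 mm high, with three pens up to 137 mm; origin at its underside's centre; bystander

How it is judged:
By the outcome, as a careful person would: the job done as asked, in the order asked, and still so for the second after the job is handed in, with the robot touching nothing.
It also fails if it takes over 72 s, if anything falls off the work surface, if the arm or the gripper's body presses on something with over 40 N, if the wrist force passes 120 N, or if a joint passes its speed limit or range.

## Working session

There is one attempt and no reset: what is moved stays moved. The work goes in short steps, Python scripts to look and compute and a tool call to move; the robot and the scene stay as the last step left them, time stands still between calls to the robot, and variables do not carry over. Pictures are saved under pics/ and viewed, and the job is handed in when it is done.

Besides the shell and the picture viewer there is one more tool, called after "Call:" by a JSON object that holds its "api" and its "payload", one argument or row to a line. arm_command: Moves the arm, as the interface text tells. Its arguments: {"type":"object","properties":{"commands":{"type":"array"},"grip_force":{"type":"number"}},"required":["commands"]}

```bash
mkdir -p pics
python3 - <<'E'
from rig import robot
import cv2,numpy as np
o=robot.get_obs()
for k,v in o.items(): print(k,np.round(v,4).tolist())
print(robot.tcp_to_grasp)
for n in("scene","top"):
    c=robot.read_camera(n); cv2.imwrite(f"pics/{n}0.png",c["pixels"]); np.savez(f"{n}0.npz",**c)
    print(n,c["intrinsics"].tolist(),np.round(c["world_from_camera"],4).tolist(), [k for k in c])
E
```

```text
time_s 0.0
joint_pos [62.08, 23.9486, -0.5917, 92.487, 0.2687, 63.636, -3.0362]
qvel [0.0058, -0.1378, -0.1688, -0.0062, -0.0634, -0.0262, -0.025]
joint_efforts [-0.0004, -86.4477, 0.6785, -43.4898, 0.019, 0.0075, -0.0001]
eef_pos [0.2693, -0.5636, 0.2306]
ee_rot [[-0.0006, 0.4312, -0.9023], [0.0011, -0.9023, -0.4312], [-1.0, -0.0012, 0.0001]]
ft_force [0.0559, -0.3131, -0.3339]
torque [-0.0176, -0.0207, 0.0146]
grip_width 1.0004
0.0187
scene [[408.7268475068355, 0.0, 281.8992149692907], [0.0, 408.7268475068355, 210.09752035797607], [0.0, 0.0, 1.0]] [[-0.3987, -0.5945, 0.6983, 1.4195], [0.917, -0.269, 0.2945, 0.3612], [0.0128, 0.7577, 0.6525, 0.9969], [0.0, 0.0, 0.0, 1.0]] ['pixels', 'depth', 'intrinsics', 'world_from_camera']
top [[387.80580401466005, 0.0, 284.1128636143288], [0.0, 387.80580401466005, 211.58296143596402], [0.0, 0.0, 1.0]] [[0.0243, 0.9851, -0.1705, 0.3433], [-0.9995, 0.0273, 0.0155, 0.0017], [0.0199, 0.1701, 0.9852, 1.428], [0.0, 0.0, 0.0, 1.0]] ['pixels', 'depth', 'intrinsics', 'world_from_camera']
```

View pics/scene0.png

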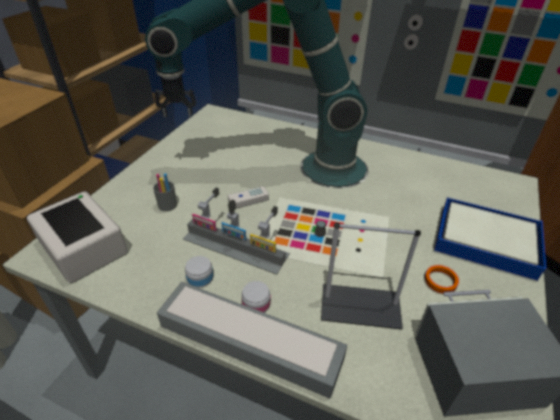

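View pics/top0.png

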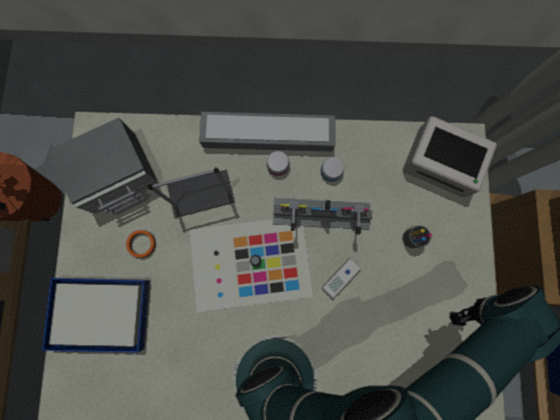

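```bash
cat > h.py <<'E'
import numpy as np,cv2
def load(n): return dict(np.load(n))
def cloud(c):
    K=c["intrinsics"];d=c["depth"];v,u=np.mgrid[:d.shape[0],:d.shape[1]]
    x=(u-K[0,2])/K[0,0]*d;y=(v-K[1,2])/K[1,1]*d
    P=np.stack([x,-y,-d,np.ones_like(d)],-1)@c["world_from_camera"].T
    P=P[...,:3].copy();P[d==0]=np.nan;return P
def proj(c,p):
    q=np.linalg.inv(c["world_from_camera"])@np.r_[p,1];K=c["intrinsics"]
    return K[0,0]*q[0]/-q[2]+K[0,2],K[1,1]*-q[1]/-q[2]+K[1,2]
def ray(c,u,v):
    K=c["intrinsics"];M=c["world_from_camera"]
    d=M[:3,:3]@np.array([(u-K[0,2])/K[0,0],-(v-K[1,2])/K[1,1],-1]);return M[:3,3],d
def atz(c,u,v,z):
    o,d=ray(c,u,v);return o+d*(z-o[2])/d[2]
def tri(c1,p1,c2,p2):
    o1,d1=ray(c1,*p1);o2,d2=ray(c2,*p2)
    s=np.linalg.lstsq(np.c_[d1,-d2],o2-o1,rcond=None)[0]
    a=o1+s[0]*d1;b=o2+s[1]*d2;return (a+b)/2,np.linalg.norm(a-b)
def crop(c,x0,x1,y0,y1,k,f):
    cv2.imwrite(f,cv2.resize(c["pixels"][y0:y1,x0:x1],None,fx=k,fy=k,interpolation=cv2.INTER_CUBIC))
E
python3 - <<'E'
from h import *
s=load("scene0.npz");t=load("top0.npz")
crop(s,180,290,170,280,5,"pics/s1.png");crop(t,265,385,180,260,6,"pics/t1.png")
crop(s,310,430,210,330,5,"pics/s2.png");crop(t,145,245,160,230,7,"pics/t2.png")
E
```

```text
(no output)
```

View pics/s1.png

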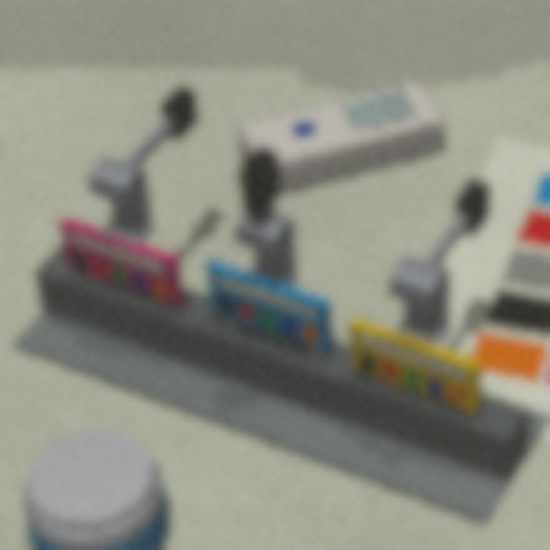

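View pics/t1.png

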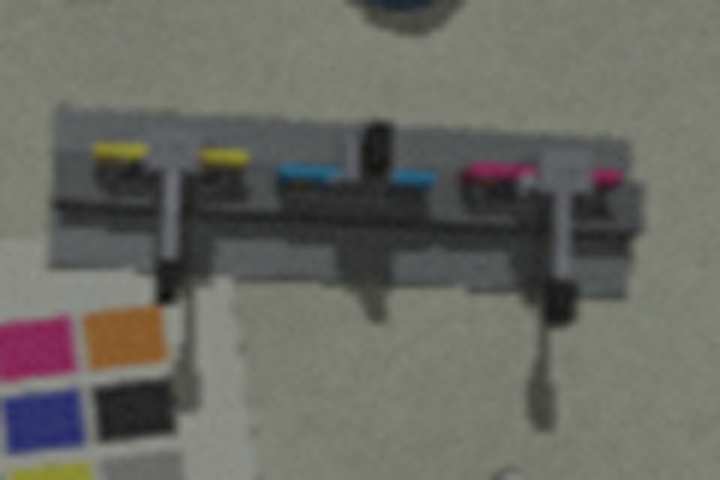

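View pics/s2.png

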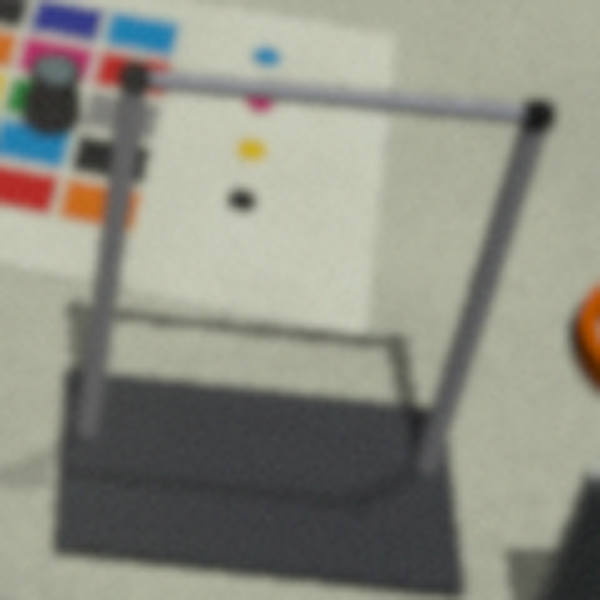

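View pics/t2.png

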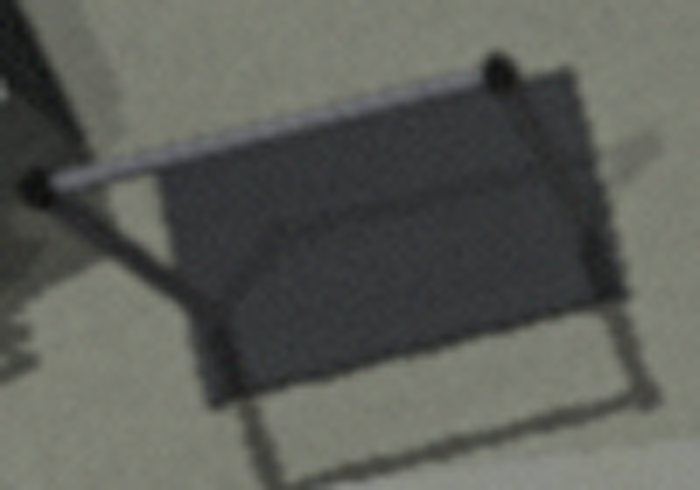

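Run:
```python
from h import *
s=load("scene0.npz");t=load("top0.npz")
def P(x0,y0,k,u,v): return (x0+(u+.5)/k-.5,y0+(v+.5)/k-.5)
def T(n,a,b):
    p,e=tri(s,a,t,b);print(n,np.round(p,4),"gap",round(e,4));return p
A=T("ballA",P(310,210,5,134,77),P(145,160,7,500,72))
B=T("ballB",P(310,210,5,537,117),P(145,160,7,38,188))
print(np.linalg.norm(A-B),(A+B)/2,np.degrees(np.arctan2(-(B-A)[0],(B-A)[1])))
T("hgrip",P(180,170,5,261,185),P(265,180,6,376,150))
T("tgrip",P(180,170,5,179,110),P(265,180,6,560,302))
# depth-based
for n,c in(("s",s),("t",t)):
    Q=cloud(c).reshape(-1,3);I=c["pixels"].reshape(-1,3).astype(int)
    hsv=cv2.cvtColor(c["pixels"],cv2.COLOR_BGR2HSV).reshape(-1,3)
    reg=(Q[:,0]>.35)&(Q[:,0]<.75)&(Q[:,1]>-.3)&(Q[:,1]<.2)&(Q[:,2]>.05)
    col=hsv[:,1]>110
    for nm,lo,hi in(("cyan",95,115),("mag",155,178),("yel",18,35)):
        m=reg&col&(hsv[:,0]>=lo)&(hsv[:,0]<=hi)
        q=Q[m];
        if len(q)<3: print(n,nm,len(q));continue
        f=np.polyfit(q[:,1],q[:,0],1);print(n,nm,len(q),np.round(np.median(q,0),4),"y",q[:,1].min().round(4),q[:,1].max().round(4),"z",q[:,2].min().round(3),q[:,2].max().round(3),"yaw",-np.degrees(np.arctan(f[0])).round(2))
    m=reg&(I.max(1)<60)&(Q[:,2]>.1)
    q=Q[m]
    for yc in(q[:,1]<-.15,(q[:,1]>=-.15)&(q[:,1]<-.04),q[:,1]>=-.04):
        w=q[yc]
        if len(w):print(n,"black",len(w),np.round(np.median(w,0),4),w.min(0).round(3),w.max(0).round(3))
    m=(Q[:,2]>.27)&(Q[:,2]<.33)&(Q[:,0]>.4)&(Q[:,0]<.8)&(Q[:,1]>.05)
    q=Q[m];f=np.polyfit(q[:,1],q[:,0],1)
    print(n,"rail",len(q),np.median(q,0).round(4),q.min(0).round(3),q.max(0).round(3),"yaw",-np.degrees(np.arctan(f[0])).round(2))
```

```text
ballA [0.6618 0.1925 0.2925] gap 0.0001
ballB [0.6052 0.3858 0.2912] gap 0.001
0.20145574697957597 [0.63352773 0.28917827 0.2918801 ] 16.311413661427462
hgrip [ 0.5876 -0.1594  0.1738] gap 0.0008
tgrip [ 0.5102 -0.2669  0.1427] gap 0.0005
s cyan 48 [ 0.5925 -0.1489  0.0921] y -0.1956 -0.1155 z 0.062 0.098 yaw -3.6
s mag 36 [ 0.5994 -0.2418  0.0757] y -0.2964 -0.2223 z 0.061 0.095 yaw -1.46
s yel 128 [ 0.6046 -0.0451  0.0811] y -0.0902 -0.0041 z 0.056 0.096 yaw -1.61
s black 57 [ 0.5941 -0.1536  0.1783] [ 0.509 -0.263  0.14 ] [ 0.608 -0.15   0.197]
s black 8 [ 0.5266 -0.043   0.1525] [ 0.519 -0.15   0.148] [ 0.594 -0.041  0.189]
s black 13 [0.6698 0.1946 0.2986] [ 0.525 -0.04   0.146] [0.675 0.198 0.303]
s rail 432 [0.6386 0.2906 0.2957] [0.603 0.184 0.27 ] [0.676 0.393 0.303] yaw 16.4
t cyan 39 [ 0.5878 -0.1412  0.0945] y -0.2051 -0.1161 z 0.072 0.102 yaw -1.8
t mag 26 [ 0.5928 -0.2398  0.0926] y -0.2996 -0.2258 z 0.071 0.1 yaw -1.11
t yel 43 [ 0.5973 -0.0322  0.0924] y -0.0929 -0.0077 z 0.077 0.101 yaw -1.61
t black 101 [ 0.5756 -0.164   0.1558] [ 0.498 -0.284  0.102] [ 0.599 -0.15   0.202]
t black 37 [ 0.5197 -0.0489  0.1548] [ 0.506 -0.147  0.1  ] [ 0.581 -0.042  0.161]
t black 94 [0.6556 0.1882 0.2277] [ 0.58  -0.039  0.102] [0.664 0.197 0.308]
t rail 284 [0.6313 0.2884 0.2988] [0.595 0.183 0.27 ] [0.669 0.39  0.308] yaw 16.5
```

Call:
{"api": "arm_command", "payload": {
  "commands": [
    [[-0.01,0,0],[6.7,0,0],1],
    [[-0.01,0,0],[6.7,0,0],1],
    [[-0.01,0,0],[6.7,0,0],1],
    [[-0.01,0,0],[6.7,0,0],1],
    [[0,-0.02,-0.015],[0,0,0],1],
    [[0,-0.027,-0.02],[0,0,0],1],
    [[0,-0.027,-0.02],[0,0,0],1],
    [[0,-0.027,-0.02],[0,0,0],1],
    [[0,-0.027,-0.02],[0,0,0],1],
    [[0,-0.027,-0.02],[0,0,0],1]
  ],
  "grip_force": 100
}}

```text
time_s: 0.93
eef_pos: [0.3885, -0.4099, 0.2711]
ee_rot: [[-0.0, -0.022, -1.0], [0.0, -1.0, 0.022], [-1.0, -0.0, 0.0]]
ft_force: [0.4, 0.3, -1.2]
grip_width: 1.003
```

Call:
{"api": "arm_command", "payload": {
  "commands": [
    [[0,-0.027,-0.02],[0,0,0],1],
    [[0,-0.027,-0.02],[0,0,0],1],
    [[0,-0.027,-0.02],[0,0,0],1],
    [[0,-0.027,-0.02],[0,0,0],1],
    [[0,-0.027,-0.02],[0,0,0],1],
    [[0,-0.027,-0.02],[0,0,0],1],
    [[0,-0.027,-0.02],[0,0,0],1],
    [[0,-0.015,-0.015],[0,0,0],1],
    [[0,0,0],[0,0,0],1],
    [[0,0,0],[0,0,0],1]
  ]
}}

```text
time_s: 1.77
eef_pos: [0.5478, -0.2098, 0.2708]
ee_rot: [[-0.001, -0.02, -1.0], [0.0, -1.0, 0.02], [-1.0, -0.0, 0.001]]
ft_force: [-0.3, -0.5, 0.5]
grip_width: 1.0
```

```bash
cat >> h.py <<'E'
def snap(robot,tag):
    out=[]
    for n in("scene","top"):
        c=robot.read_camera(n);np.savez(f"{n}{tag}.npz",**c);out.append(c)
    return out
E
cat > plan.py <<'E'
# usage: plan.py x y z yawdeg pitchdeg : shift/turn in tool frame to put TCP there, tool down with y along -Y(yaw), pitch tilts tip to +X
import sys,numpy as np
from scipy.spatial.transform import Rotation as R
from rig import robot
o=robot.get_obs();p=np.array(o["eef_pos"]);M=np.array(o["ee_rot"])
x,y,z,yaw,pit=map(float,sys.argv[1:6])
D=np.array([[0,0,-1],[0,-1,0],[-1,0,0]],float).T
T=(R.from_euler("z",yaw,degrees=True)*R.from_euler("y",-pit,degrees=True)).as_matrix()@D
print("now",p.round(4),"force",np.round(o["ft_force"],2),"grip",round(o["grip_width"],3),"t",round(o["time_s"],2))
print("shift in tool",(M.T@(np.array([x,y,z])-p)).round(4),"turn",R.from_matrix(M.T@T).as_rotvec(degrees=True).round(2))
E
python3 plan.py 0.588 -0.159 0.163 -1.4 0
python3 - <<'E'
from h import *; from rig import robot
s,t=snap(robot,"1")
crop(s,180,290,120,280,4,"pics/s3.png");crop(t,265,385,180,260,6,"pics/t3.png")
E
```

```text
now [ 0.5478 -0.2098  0.2708] force [-0.27 -0.51  0.45] grip 1.0 t 1.77
shift in tool [ 0.1078 -0.0515 -0.0393] turn [0.27 0.04 0.03]
```

View pics/s3.png

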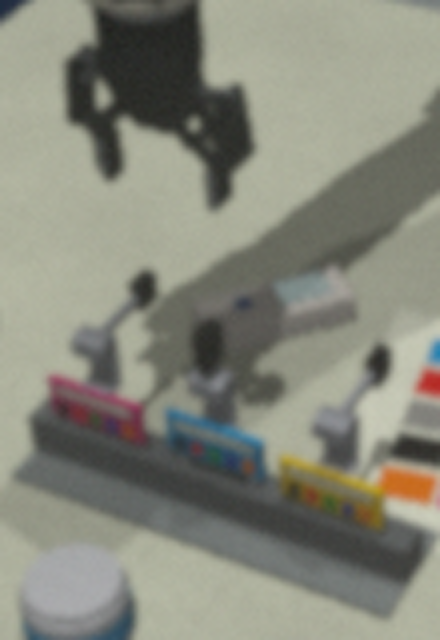

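Call:
{"api": "arm_command", "payload": {
  "commands": [
    [[0,-0.02,-0.015],[0,0,0],1],
    [[0,-0.02,-0.015],[0,0,0],1],
    [[0,-0.0115,-0.0095],[0,0,0],1],
    [[0,0,0],[0,0,0],1],
    [[0.02,0,0],[0,0,0],1],
    [[0.03,0,0],[0,0,0],0.8],
    [[0.03,0,0],[0,0,0],0.4],
    [[0.02,0,0],[0,0,0],0.2],
    [[0.008,0,0],[0,0,0],0],
    [[0,0,0],[0,0,0],0]
  ]
}}

```text
time_s: 2.7
eef_pos: [0.5867, -0.1611, 0.1617]
ee_rot: [[-0.003, -0.023, -1.0], [0.0, -1.0, 0.023], [-1.0, -0.0, 0.003]]
ft_force: [-1.0, -0.0, -0.2]
grip_width: 0.501
```

```bash
python3 plan.py 0.588 -0.159 0.163 -1.4 0
python3 - <<'E'
from h import *; from rig import robot
s,t=snap(robot,"2")
crop(s,180,290,120,280,4,"pics/s4.png");crop(t,265,385,160,260,6,"pics/t4.png")
E
```

```text
now [ 0.5867 -0.1611  0.1617] force [-0.99 -0.01 -0.18] grip 0.501 t 2.7
shift in tool [-0.0013 -0.0022 -0.0013] turn [0.08 0.17 0.02]
```

View pics/s4.png

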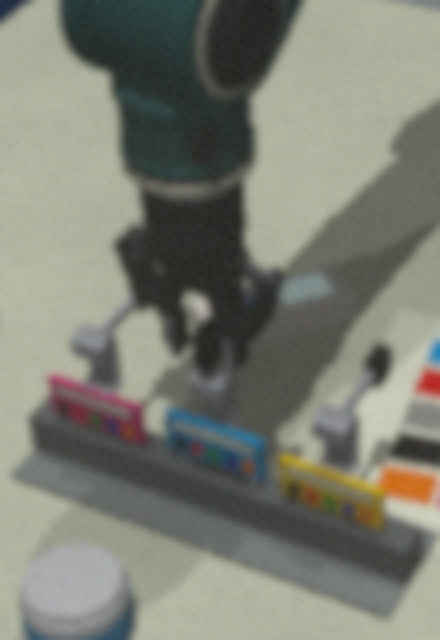

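View pics/t4.png

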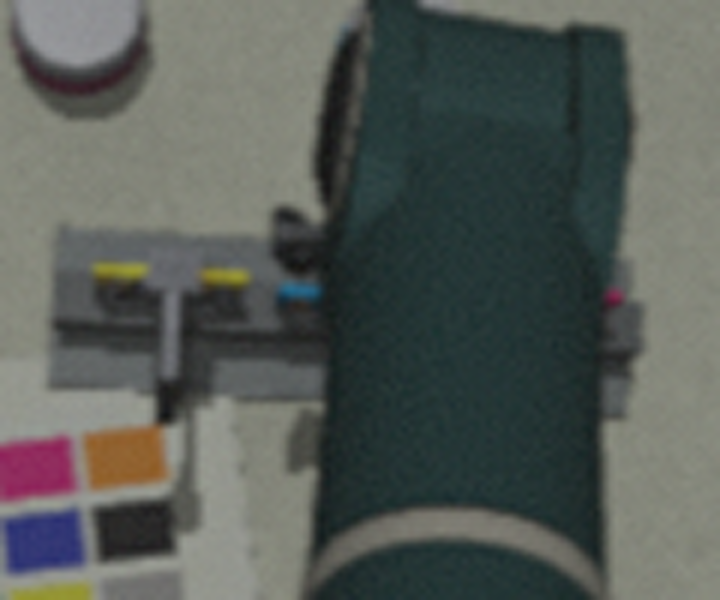

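Call:
{"api": "arm_command", "payload": {
  "commands": [
    [[0,-0.002,-0.001],[0,0,0],-0.3],
    [[0,0,0],[0,0,0],-0.6],
    [[0,0,0],[0,0,0],-1],
    [[0,0,0],[0,0,0],-1],
    [[0,0,0],[0,0,0],-1],
    [[0,0,0],[0,0,0],-1]
  ],
  "grip_force": 100
}}

```text
time_s: 3.3
eef_pos: [0.5898, -0.1583, 0.1647]
ee_rot: [[0.002, -0.022, -1.0], [-0.0, -1.0, 0.022], [-1.0, 0.0, -0.002]]
ft_force: [0.5, 0.0, 6.9]
grip_width: 0.148
```

Call:
{"api": "arm_command", "payload": {
  "commands": [
    [[-0.01,0,0],[0,0,0],-1],
    [[-0.02,0,0],[0,0,0],-1],
    [[-0.02,0,0],[0,0,0],-1],
    [[-0.03,0,0],[0,0,0],-1],
    [[-0.03,0,0],[0,0,0],-1],
    [[-0.03,0,0],[0,0,0],-1],
    [[-0.03,0,0],[0,0,0],-1],
    [[-0.02,0,0],[0,0,0],-1]
  ]
}}

```text
time_s: 3.97
eef_pos: [0.5891, -0.1583, 0.3575]
ee_rot: [[0.003, -0.022, -1.0], [-0.001, -1.0, 0.022], [-1.0, 0.001, -0.003]]
ft_force: [-0.9, -0.4, -1.5]
grip_width: 0.146
```

```bash
python3 plan.py 0.588 -0.159 0.363 -1.4 0
python3 - <<'E'
from h import *; from rig import robot
s,t=snap(robot,"3")
crop(s,160,300,70,270,3,"pics/s5.png");crop(t,265,385,120,260,4,"pics/t5.png")
E
```

```text
now [ 0.5891 -0.1583  0.3575] force [-0.88 -0.41 -1.5 ] grip 0.146 t 3.97
shift in tool [-0.0055  0.0007  0.0011] turn [ 0.15 -0.19 -0.04]
```

View pics/s5.png

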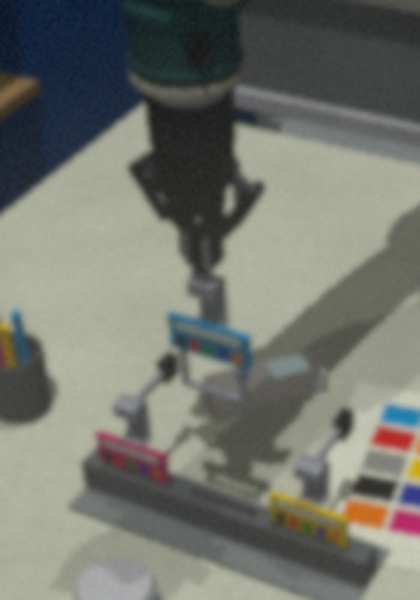

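Call:
{"api": "arm_command", "payload": {
  "commands": [
    [[0,0,0],[-3,0,0],-1],
    [[0,0,0],[-5,0,0],-1],
    [[0,-0.01,-0.002],[-5,0,0],-1],
    [[0,-0.02,-0.004],[-4.8,0,0],-1],
    [[0,-0.025,-0.006],[0,0,0],-1],
    [[0,-0.026,-0.006],[0,0,0],-1],
    [[0,-0.026,-0.006],[0,0,0],-1],
    [[0,-0.026,-0.006],[0,0,0],-1],
    [[0,-0.026,-0.006],[0,0,0],-1],
    [[0,-0.026,-0.006],[0,0,0],-1]
  ]
}}

```text
time_s: 4.9
eef_pos: [0.5794, 0.0323, 0.3533]
ee_rot: [[-0.0, 0.285, -0.959], [-0.0, -0.959, -0.285], [-1.0, 0.0, 0.0]]
ft_force: [0.0, 0.2, -2.0]
grip_width: 0.146
```

Call:
{"api": "arm_command", "payload": {
  "commands": [
    [[0,-0.026,-0.006],[0,0,0],-1],
    [[0,-0.026,-0.006],[0,0,0],-1],
    [[0,-0.026,-0.006],[0,0,0],-1],
    [[0,-0.026,-0.006],[0,0,0],-1],
    [[0,-0.026,-0.006],[0,0,0],-1],
    [[0,-0.024,-0.006],[0,0,0],-1],
    [[0,-0.018,-0.004],[0,0,0],-1],
    [[0,-0.01,-0.002],[0,0,0],-1],
    [[0,0,0],[0,0,0],-1],
    [[0,0,0],[0,0,0],-1]
  ]
}}

```text
time_s: 5.73
eef_pos: [0.5684, 0.217, 0.3532]
ee_rot: [[-0.0, 0.285, -0.959], [-0.0, -0.959, -0.285], [-1.0, 0.0, 0.0]]
ft_force: [-0.6, -0.9, -1.3]
grip_width: 0.152
```

```bash
python3 plan.py 0.567 0.269 0.346 16.4 0
```

```text
now [0.5684 0.217  0.3532] force [-0.56 -0.94 -1.33] grip 0.152 t 5.73
shift in tool [ 0.0071 -0.0502 -0.0135] turn [ 0.15  0.03 -0.02]
```

Call:
{"api": "arm_command", "payload": {
  "commands": [
    [[0.001,-0.015,-0.003],[0.15,0,0],-1],
    [[0.002,-0.017,-0.005],[0,0,0],-1],
    [[0.002,-0.014,-0.005],[0,0,0],-1],
    [[0.002,-0.004,0],[0,0,0],-1],
    [[0,0,0],[0,0,0],-1],
    [[0,0,0],[0,0,0],-1],
    [[0,0,0],[0,0,0],-1]
  ]
}}

```text
time_s: 6.32
eef_pos: [0.5672, 0.2679, 0.3464]
ee_rot: [[0.0, 0.281, -0.96], [-0.0, -0.96, -0.281], [-1.0, 0.0, -0.0]]
ft_force: [-0.1, -0.6, -0.9]
grip_width: 0.149
```

```bash
python3 plan.py 0.567 0.269 0.346 16.4 0
python3 - <<'E'
from h import *; from rig import robot
s,t=snap(robot,"4")
crop(s,280,430,160,330,4,"pics/s6.png");crop(t,140,260,120,250,5,"pics/t6.png")
E
```

```text
now [0.5672 0.2679 0.3464] force [-0.15 -0.56 -0.88] grip 0.149 t 6.32
shift in tool [ 0.0004 -0.0011 -0.0001] turn [-0.08 -0.   -0.03]
```

View pics/s6.png

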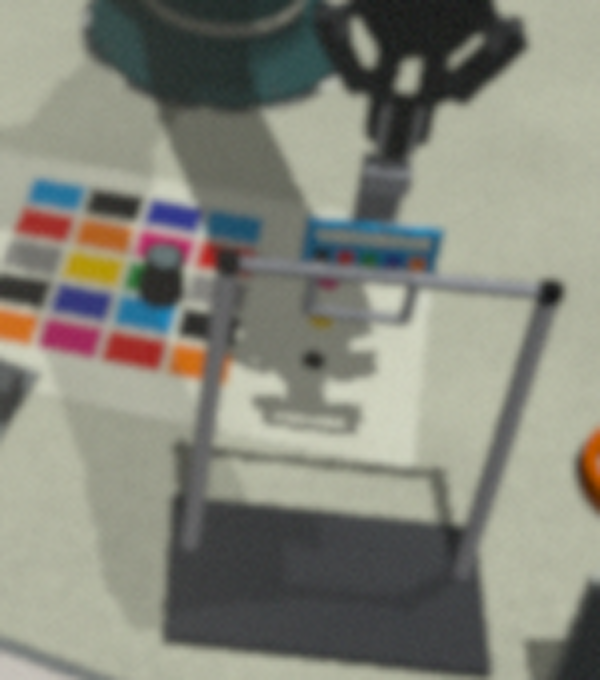

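View pics/t6.png

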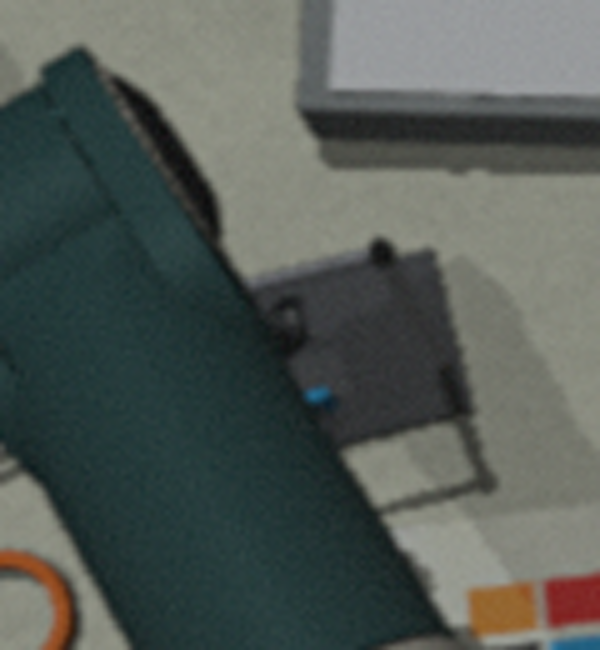

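Run:
```python
from h import *
s=load("scene4.npz")
crop(s,345,395,185,245,12,"pics/s7.png")
```

```text
(no output)
```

View pics/s7.png

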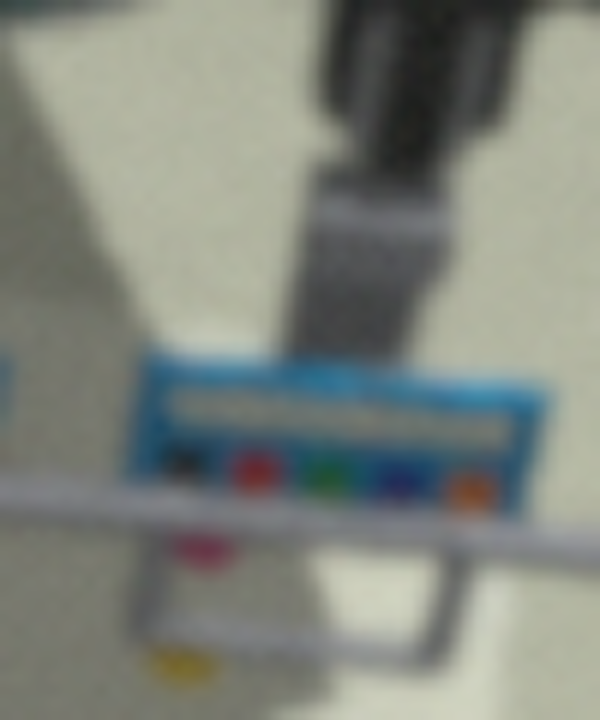

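Run:
```python
from h import *
s=load("scene4.npz")
a=np.radians(16.4);c0=np.array([.634,.289])
def st(p): d=p[:2]-c0; return np.round([d[0]*np.cos(a)+d[1]*np.sin(a),-d[0]*np.sin(a)+d[1]*np.cos(a),p[2]],4)
def P(u,v): return (345+(u+.5)/12-.5,185+(v+.5)/12-.5)
for n,u,v,z in(("roof front edge",385,235,.3337),("roof back",385,165,.3337),("loop bar",290,646,.1917),("board topfront",350,375,.2767),("board topback",350,352,.2767),("rail at img",350,515,.295),("rail img L",60,487,.295),("rail R",560,545,.295)):
    print(n,st(atz(s,*P(u,v),z)))
print("tcp",st(np.array([.5672,.2679,.3464])))
# vertical check depth of board colour
Q=cloud(s);I=cv2.cvtColor(s["pixels"],cv2.COLOR_BGR2HSV)
m=(I[...,0]>92)&(I[...,0]<115)&(I[...,1]>110)&(Q[...,2]>.2)&(Q[...,2]<.3)
q=Q[m];l=np.array([st(p) for p in q]);print(len(l),np.median(l,0),l.min(0),l.max(0))
A=np.c_[l[:,1:],np.ones(len(l))];print(np.linalg.lstsq(A,l[:,0],rcond=None)[0])
```

```text
roof front edge [-0.0479 -0.0037  0.3337]
roof back [-0.0718 -0.0025  0.3337]
loop bar [-0.0684 -0.0016  0.1917]
board topfront [-0.068  -0.0011  0.2767]
board topback [-0.0759 -0.0008  0.2767]
rail at img [-0.0016 -0.007   0.295 ]
rail img L [-0.002  -0.0675  0.295 ]
rail R [0.0016 0.0362 0.295 ]
tcp [-0.07   -0.0014  0.3464]
1878 [-1.6378  -0.95955  0.2535 ] [-1.9208 -1.3286  0.2002] [-0.0615  0.8069  0.2999]
[ 0.93531123  0.61347399 -0.83726735]
```

Run:
```python
from h import *
s=load("scene4.npz")
a=np.radians(16.4);c0=np.array([.634,.289])
def stv(q): d=q[:,:2]-c0; return np.c_[d[:,0]*np.cos(a)+d[:,1]*np.sin(a),-d[:,0]*np.sin(a)+d[:,1]*np.cos(a),q[:,2]]
Q=cloud(s)
def reg(n,x0,x1,y0,y1):
    q=Q[y0:y1,x0:x1].reshape(-1,3);q=q[~np.isnan(q[:,0])];l=stv(q)
    l=l[(l[:,0]<-.03)&(l[:,0]>-.1)&(abs(l[:,1])<.06)]
    print(n,len(l),np.median(l,0).round(4));return l
l=reg("board",359,388,217,224)
for i in range(3):
    A=np.c_[l[:,1:],np.ones(len(l))];f=np.linalg.lstsq(A,l[:,0],rcond=None)[0];r=l[:,0]-A@f;l=l[abs(r)<2.5*r.std()]
print(f,r.std(),len(l))
for row in range(196,242):
    q=stv(Q[row,355:392]);
    k=(q[:,0]<-.03)&(q[:,0]>-.11)&(q[:,2]>.1)
    if k.sum()>3: print(row,k.sum(),np.median(q[k],0).round(4))
```

```text
board 203 [-0.0645 -0.0015  0.2649]
[-0.01292737  0.04263549 -0.07566111] 0.0014413431018731656 190
196 13 [-0.056  -0.0007  0.3544]
197 11 [-0.056  -0.0026  0.3507]
198 10 [-0.057  -0.0006  0.347 ]
199 11 [-0.0577 -0.0063  0.342 ]
200 13 [-0.07   -0.0044  0.3302]
201 13 [-0.0659 -0.0045  0.3292]
202 13 [-0.0634 -0.0037  0.3286]
203 13 [-0.0618 -0.0031  0.3264]
204 13 [-0.0589 -0.0036  0.3256]
205 14 [-0.0578 -0.0043  0.3226]
206 13 [-0.0587 -0.0045  0.3191]
207 13 [-0.0582 -0.0043  0.3153]
208 13 [-0.0589 -0.0038  0.3119]
209 11 [-0.0777 -0.0023  0.2924]
210 10 [-0.0769 -0.0003  0.2894]
211 12 [-0.0767 -0.0028  0.2857]
212 12 [-0.0772 -0.0019  0.281 ]
213 11 [-0.0776 -0.0031  0.2784]
214 11 [-0.0763 -0.0023  0.2752]
215 22 [-0.0715 -0.0182  0.275 ]
216 23 [-0.0674 -0.0188  0.2747]
217 32 [-0.0659 -0.0068  0.2734]
218 35 [-0.0649 -0.003   0.2716]
219 35 [-0.0641 -0.0019  0.2688]
220 34 [-0.0638 -0.0025  0.2652]
221 35 [-0.0648 -0.0034  0.261 ]
222 35 [-0.065  -0.0024  0.2573]
223 35 [-0.0645 -0.0021  0.2538]
224 34 [-0.0644 -0.0028  0.2494]
225 34 [-0.0645 -0.0026  0.247 ]
226 25 [-0.0644  0.0097  0.2443]
227 15 [-0.0641  0.0236  0.2423]
232 6 [-0.0652 -0.0035  0.2184]
233 6 [-0.0657 -0.0025  0.2139]
234 6 [-0.0669 -0.0027  0.2107]
235 6 [-0.0666 -0.0034  0.2066]
236 6 [-0.0651 -0.0041  0.2034]
237 14 [-0.0691 -0.0217  0.1929]
238 24 [-0.0668 -0.0082  0.1935]
239 25 [-0.0664  0.0018  0.1921]
240 14 [-0.0658  0.0148  0.1895]
241 4 [-0.0673  0.0291  0.1866]
```

Call:
{"api": "arm_command", "payload": {
  "commands": [
    [[0,0,-0.006],[0,0,0],-1],
    [[0,0,-0.012],[0,0,0],-1],
    [[0,0,-0.012],[0,0,0],-1],
    [[0,0,-0.012],[0,0,0],-1],
    [[0,0,-0.012],[0,0,0],-1],
    [[0,0,-0.01],[0,0,0],-1],
    [[0,0,-0.006],[0,0,0],-1],
    [[0,0,0],[0,0,0],-1],
    [[0,0,0],[0,0,0],-1],
    [[0,0,0],[0,0,0],-1]
  ]
}}

```text
time_s: 7.25
eef_pos: [0.6336, 0.2888, 0.3464]
ee_rot: [[-0.0, 0.282, -0.959], [0.0, -0.959, -0.282], [-1.0, -0.0, 0.0]]
ft_force: [0.1, -0.6, -1.5]
grip_width: 0.151
```

```bash
python3 plan.py 0.634 0.289 0.346 16.4 0
cat > prof.py <<'E'
import sys
from h import *; from rig import robot
tag=sys.argv[1]
s,t=snap(robot,tag)
a=np.radians(16.4);c0=np.array([.634,.289])
def stv(q): d=q[:,:2]-c0; return np.c_[d[:,0]*np.cos(a)+d[:,1]*np.sin(a),-d[:,0]*np.sin(a)+d[:,1]*np.cos(a),q[:,2]]
Q=cloud(s);H,W=Q.shape[:2]
L=stv(Q.reshape(-1,3)).reshape(H,W,3)
def col(y0,y1,x0,x1,z0,z1,step=1):
    for r in range(H):
        q=L[r];k=(q[:,0]>x0)&(q[:,0]<x1)&(q[:,1]>y0)&(q[:,1]<y1)&(q[:,2]>z0)&(q[:,2]<z1)
        if k.sum()>2: print(r,k.sum(),np.median(q[k],0).round(4))
E
cat > run1.py <<'E'
from prof import *
print("hook strip");col(-.02,.015,-.05,.05,.14,.37)
print("rail side");col(.05,.08,-.05,.05,.25,.31);col(-.08,-.05,-.05,.05,.25,.31)
crop(s,300,430,160,330,4,f"pics/s{tag}.png")
E
python3 run1.py 8
```

```text
now [0.6336 0.2888 0.3464] force [ 0.13 -0.59 -1.45] grip 0.151 t 7.25
shift in tool [ 0.0004 -0.0001 -0.0004] turn [-0.  0.  0.]
hook strip
208 4 [ 0.0101 -0.0149  0.3686]
209 12 [ 0.0121 -0.0081  0.3688]
210 16 [ 0.012  -0.003   0.3656]
211 15 [ 0.0126 -0.0035  0.3625]
212 15 [ 0.0124 -0.0031  0.3592]
213 15 [ 0.0124 -0.0022  0.3562]
214 12 [ 0.0131 -0.0009  0.3539]
215 11 [ 0.0135 -0.0018  0.3507]
216 14 [ 0.0122 -0.0042  0.3464]
217 13 [-2.000e-04 -5.000e-03  3.306e-01]
218 13 [ 0.0037 -0.003   0.3307]
219 13 [ 0.0044 -0.0027  0.3293]
220 14 [ 0.0058 -0.0035  0.3278]
221 14 [ 0.0081 -0.0034  0.327 ]
222 14 [ 0.011  -0.0032  0.3257]
223 14 [ 0.0113 -0.0029  0.3228]
224 14 [ 0.0113 -0.0021  0.3192]
225 15 [ 0.0114 -0.0027  0.3166]
226 14 [ 0.0112 -0.0035  0.3124]
227 14 [-0.0026 -0.0018  0.2964]
228 15 [ 0.0034 -0.0023  0.2981]
229 14 [ 0.0047 -0.0035  0.2964]
230 15 [ 0.0071 -0.0015  0.2942]
231 14 [ 0.0044 -0.0021  0.2895]
232 12 [-0.0067 -0.0014  0.2748]
233 13 [-0.0027 -0.0031  0.2743]
234 13 [ 0.0009 -0.0033  0.2747]
235 14 [ 0.0041 -0.0024  0.2745]
236 14 [ 0.0043 -0.0016  0.2709]
237 14 [ 0.0061 -0.0014  0.2694]
238 14 [ 0.0049 -0.0028  0.2656]
239 14 [ 0.0059 -0.0023  0.2627]
240 13 [ 0.0057 -0.0007  0.2582]
241 13 [ 0.0045 -0.0007  0.2539]
242 14 [ 0.0052 -0.0034  0.2504]
243 14 [ 0.0064 -0.0029  0.2473]
244 14 [ 0.0051 -0.0023  0.2433]
245 14 [ 0.0056 -0.0022  0.241 ]
246 9 [0.006  0.0051 0.2378]
255 4 [-0.0014 -0.0154  0.193 ]
256 13 [ 0.0009 -0.0035  0.1925]
257 14 [ 0.0031 -0.002   0.1916]
258 9 [0.005  0.0019 0.1908]
rail side
230 9 [0.001  0.0613 0.2977]
231 12 [0.0031 0.0655 0.2962]
232 12 [0.0052 0.0664 0.2952]
233 13 [0.0071 0.0651 0.2931]
225 8 [ 0.0014 -0.0704  0.2987]
226 12 [ 0.004  -0.0654  0.2982]
227 12 [ 0.0057 -0.0652  0.2964]
228 12 [ 0.0068 -0.0649  0.2941]
229 4 [ 0.0069 -0.0547  0.2916]
```

View pics/s8.png

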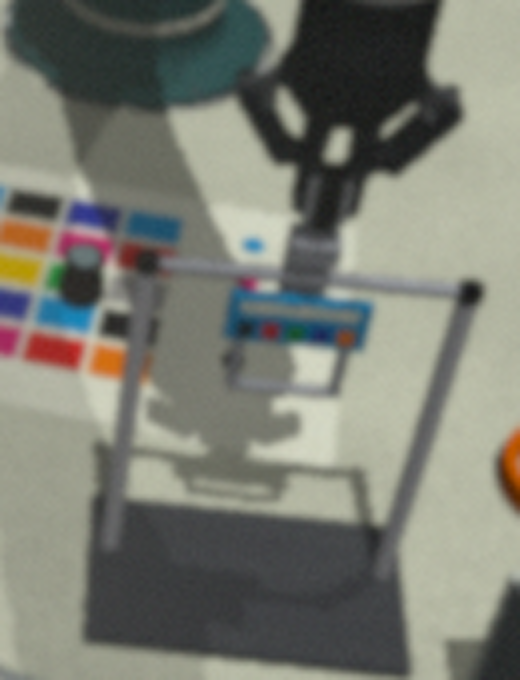

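Call:
{"api": "arm_command", "payload": {
  "commands": [
    [[0,0,-0.001],[0,0,0],-1],
    [[0.006,0,0],[0,0,0],-1],
    [[0.007,0,0],[0,0,0],-1],
    [[0.006,0,0],[0,0,0],-1],
    [[0.004,0,0],[0,0,0],-1],
    [[0.002,0,0],[0,0,0],-1],
    [[0,0,0],[0,0,0],-1],
    [[0,0,0],[0,0,0],-1]
  ]
}}

```text
time_s: 8.02
eef_pos: [0.6349, 0.2892, 0.3213]
ee_rot: [[-0.0, 0.282, -0.959], [0.0, -0.959, -0.282], [-1.0, -0.0, 0.0]]
ft_force: [-0.5, -1.4, -0.7]
grip_width: 0.141
```

```bash
python3 plan.py 0.635 0.2893 0.318 16.4 0; python3 run1.py 9|head -60
```

```text
now [0.6349 0.2892 0.3213] force [-0.54 -1.39 -0.66] grip 0.141 t 8.02
shift in tool [ 0.0033 -0.0001 -0.0001] turn [-0.01  0.    0.  ]
hook strip
208 3 [0.0029 0.0062 0.3648]
209 10 [ 0.0007 -0.0015  0.3597]
210 13 [ 5.100e-03 -3.000e-04  3.604e-01]
211 15 [0.0133 0.0016 0.3636]
212 16 [0.0136 0.0005 0.3608]
213 15 [ 0.0121 -0.0019  0.3558]
214 15 [ 0.0113 -0.002   0.3524]
215 16 [ 0.0136 -0.0031  0.3513]
216 15 [ 0.0143 -0.0039  0.348 ]
217 15 [ 0.0139 -0.003   0.3445]
218 15 [ 0.0144 -0.0025  0.3417]
219 14 [ 0.0145 -0.0033  0.3384]
220 15 [ 0.014  -0.0032  0.3354]
221 15 [ 0.0139 -0.0027  0.3314]
222 13 [ 0.0141 -0.      0.3287]
223 11 [ 0.0142 -0.0025  0.3247]
224 13 [ 0.0136 -0.004   0.3218]
225 13 [ 0.001  -0.006   0.3051]
226 13 [ 0.0046 -0.004   0.3067]
227 14 [ 0.0062 -0.0046  0.3042]
228 14 [ 0.008  -0.0042  0.303 ]
229 15 [ 0.0101 -0.0031  0.3014]
230 14 [ 0.0126 -0.0041  0.3001]
231 14 [ 0.0127 -0.0039  0.2967]
232 14 [ 0.0125 -0.0028  0.2929]
233 14 [ 0.0126 -0.0028  0.2904]
234 13 [ 0.0119 -0.0033  0.2865]
235 13 [-0.0056 -0.0015  0.2651]
236 12 [-0.007  -0.0018  0.260
[... 256 characters left out ...]
71 -0.0024  0.245 ]
245 14 [ 0.0071 -0.002   0.2416]
246 14 [ 0.0068 -0.0015  0.2377]
247 14 [ 0.0063 -0.0037  0.2338]
248 14 [ 0.0073 -0.0029  0.2304]
249 14 [ 0.0068 -0.0025  0.2269]
250 13 [ 0.0068 -0.0031  0.2222]
251 14 [ 0.0073 -0.0014  0.2198]
252 14 [ 0.0069 -0.0033  0.2153]
253 9 [0.0067 0.0042 0.2114]
262 7 [ 0.0012 -0.0106  0.1686]
263 13 [ 0.0033 -0.0029  0.1685]
264 13 [ 0.0049 -0.002   0.1675]
265 6 [0.0053 0.0075 0.1637]
rail side
230 10 [0.0017 0.0609 0.2975]
231 12 [0.0038 0.0661 0.2971]
232 13 [0.0065 0.0646 0.2964]
233 12 [0.0067 0.064  0.2929]
225 8 [ 0.0014 -0.0706  0.2984]
226 12 [ 0.0032 -0.0654  0.2972]
227 12 [ 0.0059 -0.0654  0.2964]
228 12 [ 0.0065 -0.0648  0.2928]
```

View pics/s9.png

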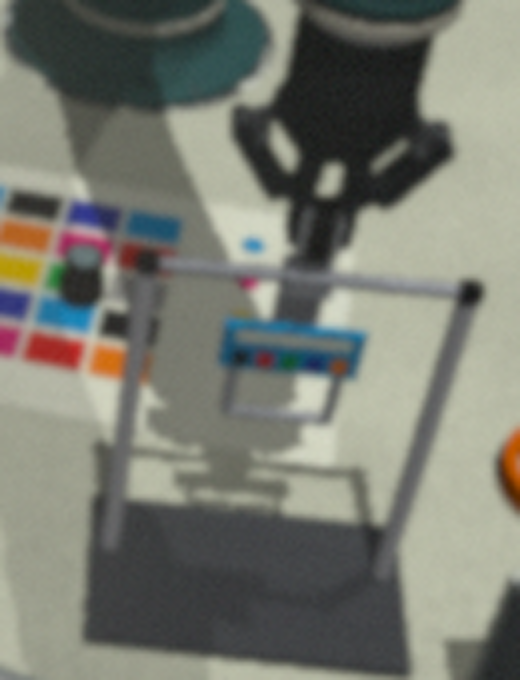

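Call:
{"api": "arm_command", "payload": {
  "commands": [
    [[0.001,0,0],[0,0,0],-1],
    [[0.001,0,0],[0,0,0],-1],
    [[0.001,0,0],[0,0,0],-1],
    [[0,0,0],[0,0,0],-1],
    [[0,0,0],[0,0,0],-1]
  ]
}}

```text
time_s: 8.53
eef_pos: [0.6349, 0.2891, 0.3182]
ee_rot: [[-0.0, 0.282, -0.959], [0.0, -0.959, -0.282], [-1.0, -0.0, 0.0]]
ft_force: [-0.8, -0.2, -1.2]
grip_width: 0.146
```

Call:
{"api": "arm_command", "payload": {
  "commands": [
    [[0.001,0,0],[0,0,0],-1],
    [[0.0005,0,0],[0,0,0],-1],
    [[0,0,0],[0,0,0],-1],
    [[0,0,0],[0,0,0],-1]
  ]
}}

```text
time_s: 8.87
eef_pos: [0.6351, 0.2893, 0.3178]
ee_rot: [[0.001, 0.282, -0.959], [0.001, -0.959, -0.282], [-1.0, -0.0, -0.001]]
ft_force: [-2.1, -0.9, 6.7]
grip_width: 0.149
```

Call:
{"api": "arm_command", "payload": {
  "commands": [
    [[-0.001,0,0],[0,0,0],-1],
    [[0,0,0],[0,0,0],-0.65],
    [[0,0,0],[0,0,0],-0.6],
    [[0,0,0],[0,0,0],-0.5],
    [[0,0,0],[0,0,0],-0.3],
    [[0,0,0],[0,0,0],-0.2],
    [[0,0,0],[0,0,0],-0.2]
  ]
}}

```text
time_s: 9.45
eef_pos: [0.6349, 0.2892, 0.3177]
ee_rot: [[-0.0, 0.282, -0.959], [0.0, -0.959, -0.282], [-1.0, -0.0, 0.0]]
ft_force: [0.6, -0.1, 0.3]
grip_width: 0.401
```

```bash
python3 run1.py 10|head -70 | awk 'NR%2'
```

```text
hook strip
211 6 [-0.0051 -0.0013  0.3477]
213 8 [ 0.0015 -0.0038  0.3467]
215 7 [ 0.01   -0.0036  0.3479]
217 9 [ 0.0128 -0.005   0.343 ]
219 9 [ 0.0151 -0.0043  0.3384]
221 8 [ 0.0131 -0.0041  0.3306]
223 8 [ 0.0137 -0.0035  0.325 ]
225 11 [ 0.0122 -0.0067  0.3161]
227 13 [ 0.0051 -0.0061  0.3022]
229 14 [ 0.008  -0.0037  0.299 ]
231 14 [ 0.0136 -0.0037  0.2975]
233 14 [ 0.0119 -0.0021  0.2894]
235 14 [ 0.0124 -0.0036  0.2831]
237 12 [-0.0058 -0.0013  0.2575]
239 12 [-0.0057 -0.0005  0.2515]
241 12 [-0.0042 -0.0024  0.2456]
243 14 [ 0.0035 -0.0029  0.2452]
245 14 [ 0.0071 -0.0019  0.2417]
247 12 [ 0.0063 -0.0007  0.2339]
249 14 [ 0.0078 -0.0022  0.2266]
251 13 [ 0.0082 -0.0031  0.2212]
253 14 [ 0.0074 -0.0027  0.2116]
263 3 [ 0.0021 -0.0155  0.1648]
265 13 [ 0.0065 -0.0022  0.1639]
rail side
231 13 [0.0038 0.0644 0.2975]
233 13 [0.0059 0.0652 0.2926]
226 12 [ 0.0051 -0.0654  0.299 ]
228 12 [ 0.0074 -0.0648  0.2937]
```

View pics/s10.png

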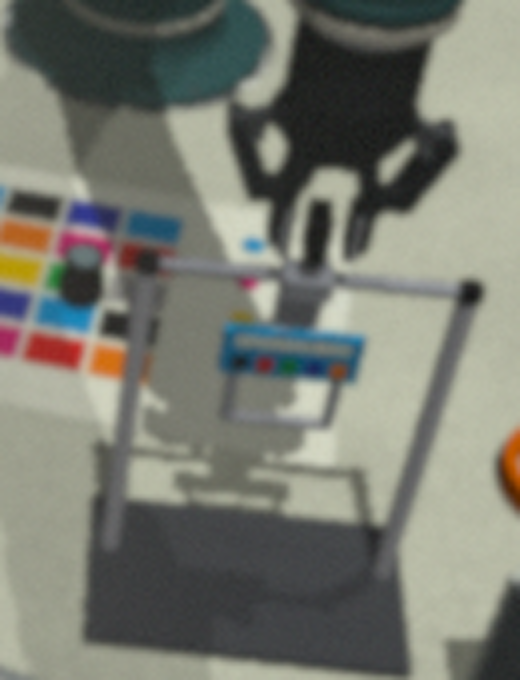

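Call:
{"api": "arm_command", "payload": {
  "commands": [
    [[-0.005,0,0],[0,0,0],0],
    [[-0.015,0,0],[0,0,0],0],
    [[-0.02,0,0],[0,0,0],0],
    [[-0.02,0,0],[0,0,0],0],
    [[-0.015,0,0],[0,0,0],0],
    [[0,0,0.02],[4.5,0,0],0],
    [[0,0.01,0.02],[4.5,0,0],0],
    [[0,0.02,0.02],[4.5,0,0],0],
    [[0,0.028,0.015],[4.3,0,0],0],
    [[0,0.03,0.01],[0,0,0],0]
  ]
}}

```text
time_s: 10.38
eef_pos: [0.5553, 0.1884, 0.3933]
ee_rot: [[0.0, -0.028, -1.0], [0.0, -1.0, 0.028], [-1.0, -0.0, -0.0]]
ft_force: [1.2, -1.2, 0.5]
grip_width: 0.5
```

Call:
{"api": "arm_command", "payload": {
  "commands": [
    [[0,0.03,0.005],[0,0,0],0],
    [[0,0.03,0.005],[0,0,0],0],
    [[0,0.03,0.005],[0,0,0],0],
    [[0,0.03,0.005],[0,0,0],0],
    [[0,0.03,0.005],[0,0,0],0],
    [[0,0.03,0.005],[0,0,0],0],
    [[0,0.03,0.005],[0,0,0],0],
    [[0,0.03,0.005],[0,0,0],0],
    [[0,0.03,0.005],[0,0,0],0],
    [[0,0.03,0.005],[0,0,0],0]
  ]
}}

```text
time_s: 11.22
eef_pos: [0.4988, -0.1113, 0.3934]
ee_rot: [[0.001, -0.024, -1.0], [-0.0, -1.0, 0.024], [-1.0, 0.0, -0.001]]
ft_force: [0.7, -0.2, -0.1]
grip_width: 0.499
```

```bash
python3 plan.py 0.476 -0.267 0.30 -1.4 0
python3 - <<'E'
from h import *; from rig import robot
s,t=snap(robot,"11")
crop(s,160,430,100,340,2.9,"pics/s11.png");crop(t,140,430,140,260,2.7,"pics/t11.png")
print(atz(s,166,180,.09),atz(t,418,237,.09))
E
```

```text
now [ 0.4988 -0.1113  0.3934] force [ 0.69 -0.23 -0.06] grip 0.499 t 11.22
shift in tool [0.0934 0.1562 0.019 ] turn [ 0.   -0.05 -0.  ]
[ 0.46922011 -0.50651234  0.09      ] [ 0.49792433 -0.48824155  0.09      ]
```

View pics/s11.png

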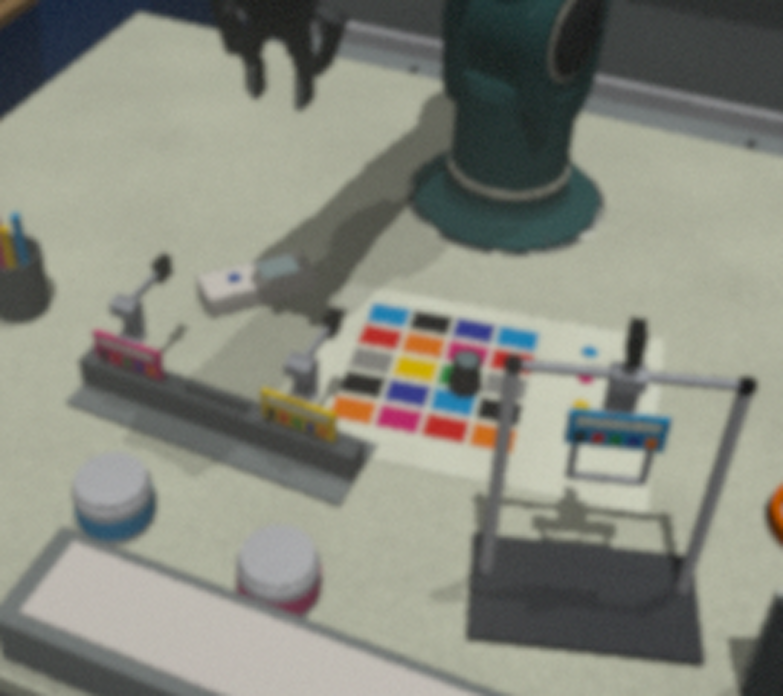

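View pics/t11.png

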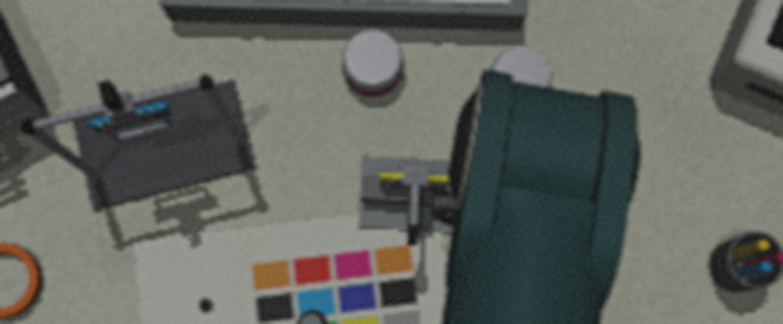

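Call:
{"api": "arm_command", "payload": {
  "commands": [
    [[0.01,0.02,0.002],[0,0,0],0],
    [[0.015,0.028,0.004],[0,0,0],0],
    [[0.015,0.028,0.004],[0,0,0],0],
    [[0.015,0.028,0.004],[0,0,0],0],
    [[0.015,0.028,0.004],[0,0,0],0],
    [[0.01,0.024,0.001],[0,0,0],0],
    [[0,0,0],[0,6.25,0],0.2],
    [[0,0,0],[0,6.25,0],0.2],
    [[0,0,0],[0,6.25,0],0.2],
    [[0,0,0],[0,6.25,0],0.2]
  ]
}}

```text
time_s: 12.15
eef_pos: [0.4768, -0.2657, 0.3139]
ee_rot: [[0.428, -0.026, -0.904], [-0.013, -1.0, 0.022], [-0.904, 0.002, -0.428]]
ft_force: [1.4, 0.9, 1.2]
grip_width: 0.598
```

Call:
{"api": "arm_command", "payload": {
  "commands": [
    [[0,0,0],[0,0,0],0.2],
    [[0,0,0],[0,0,0],0.2],
    [[0,0,0],[0,0,0],0.2]
  ]
}}

```text
time_s: 12.4
eef_pos: [0.477, -0.2651, 0.3135]
ee_rot: [[0.422, -0.024, -0.906], [-0.01, -1.0, 0.021], [-0.907, 0.0, -0.422]]
ft_force: [0.3, 0.4, 0.3]
grip_width: 0.599
```

```bash
python3 plan.py 0.476 -0.267 0.218 -1.4 25;python3 plan.py 0.518 -0.267 0.127 -1.4 25
python3 - <<'E'
from h import *; from rig import robot
s,t=snap(robot,"12")
crop(s,160,290,100,260,4,"pics/s12.png");crop(t,320,430,170,260,6,"pics/t12.png")
o=robot.get_obs();print(np.round(o["joint_pos"],1))
# tail profile along x by scene depth, orig picture, rack frame centred at (.588,-.269)
s=load("scene0.npz");Q=cloud(s);a=np.radians(-1.4)
d=Q-np.array([.585,-.267,0]);L=np.stack([d[...,0]*np.cos(a)+d[...,1]*np.sin(a),-d[...,0]*np.sin(a)+d[...,1]*np.cos(a),Q[...,2]],-1)
for r in range(L.shape[0]):
    q=L[r];k=(q[:,0]>-.1)&(q[:,0]<.03)&(abs(q[:,1])<.02)&(q[:,2]>.05)
    if k.sum()>1: print(r,k.sum(),np.median(q[k],0).round(4))
E
```

```text
now [ 0.477  -0.2651  0.3135] force [0.34 0.4  0.28] grip 0.599 t 12.4
shift in tool [0.0861 0.0019 0.0411] turn [0.04 0.06 0.01]
now [ 0.477  -0.2651  0.3135] force [0.34 0.4  0.28] grip 0.599 t 12.4
shift in tool [0.1864 0.0009 0.0414] turn [0.04 0.06 0.01]
[ 33.    1.   -0.  114.  -18.3  44.9 -47.6]
188 4 [-0.0798 -0.003   0.1554]
189 6 [-0.0748  0.0006  0.1539]
190 7 [-0.0692  0.0031  0.1523]
191 7 [-0.0634  0.0054  0.1533]
192 7 [-0.0636  0.0042  0.1484]
193 7 [-0.0656  0.0027  0.1439]
194 7 [-0.0634  0.0041  0.1425]
195 8 [-0.063   0.0018  0.1378]
196 8 [-0.0574  0.001   0.138 ]
197 7 [-0.0489  0.0011  0.1391]
198 4 [-0.0342  0.0014  0.145 ]
199 4 [-0.0317 -0.0018  0.1423]
200 4 [-0.0233  0.0006  0.1437]
201 4 [-0.0203 -0.0016  0.142 ]
202 9 [-0.0088 -0.0073  0.1443]
203 9 [-0.0026 -0.0068  0.1473]
204 11 [0.0037 0.0026 0.1478]
205 12 [ 5.600e-03 -1.000e-04  1.458e-01]
206 12 [0.0106 0.0038 0.1455]
207 11 [0.0125 0.0044 0.1379]
208 11 [0.0119 0.0045 0.1363]
209 10 [0.0127 0.004  0.1319]
210 8 [0.0043 0.008  0.1252]
211 8 [-0.0061  0.0052  0.1114]
212 8 [-0.0057 -0.0011  0.1047]
213 8 [-0.0041 -0.0005  0.1036]
214 8 [-0.0057 -0.0021  0.0966]
215 9 [-0.0031 -0.0024  0.0942]
216 11 [ 0.0027 -0.0026  0.0935]
217 12 [ 0.0078 -0.0011  0.0942]
218 11 [ 0.0122 -0.0003  0.0934]
219 11 [0.0121 0.0005 0.0884]
220 11 [0.0137 0.0002 0.0871]
221 10 [0.0135 0.0006 0.0827]
222 10 [0.0151 0.0028 0.0803]
223 9 [ 0.0134 -0.0019  0.0727]
224 10 [ 0.0137 -0.0009  0.068 ]
225 9 [0.0144 0.0009 0.0645]
226 8 [0.0146 0.0022 0.0604]
227 5 [0.0155 0.0095 0.0599]
228 3 [0.0129 0.0144 0.0566]
```

View pics/s12.png

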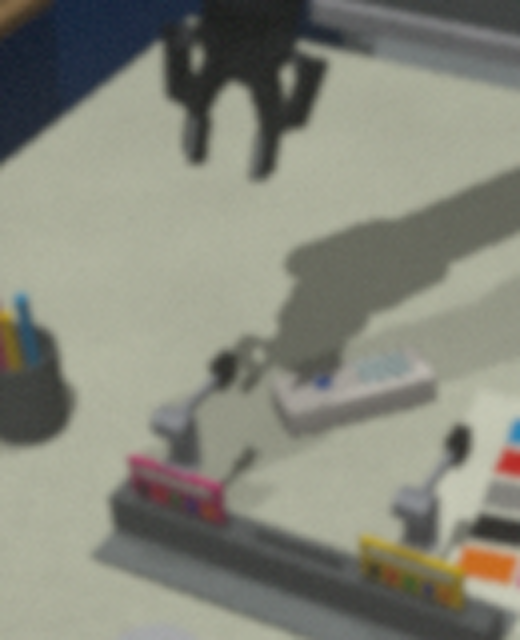

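View pics/t12.png

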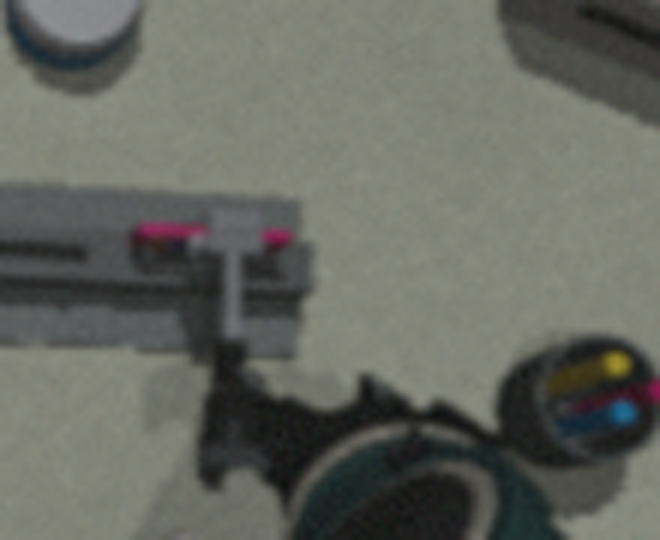

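Call:
{"api": "arm_command", "payload": {
  "commands": [
    [[0.01,0,0.02],[0,0,0],0.2],
    [[0.02,0,0.021],[0,0,0],0.2],
    [[0.03,0,0],[0,0,0],0.2],
    [[0.03,0,0],[0,0,0],0.2],
    [[0.03,0,0],[0,0,0],0.1],
    [[0.025,0,0],[0,0,0],0],
    [[0.02,0,0],[0,0,0],-0.1],
    [[0.015,0,0],[0,0,0],-0.2],
    [[0.005,0,0],[0,0,0],-0.2],
    [[0,0,0],[0,0,0],-0.2]
  ]
}}

```text
time_s: 13.33
eef_pos: [0.5179, -0.2657, 0.1266]
ee_rot: [[0.421, -0.023, -0.907], [-0.008, -1.0, 0.022], [-0.907, -0.002, -0.421]]
ft_force: [-0.4, 0.3, 0.2]
grip_width: 0.398
```

Call:
{"api": "arm_command", "payload": {
  "commands": [
    [[0,0,0],[0,0,0],-0.2],
    [[0,0,0],[0,0,0],-0.2]
  ]
}}

```text
time_s: 13.5
eef_pos: [0.5177, -0.2666, 0.1288]
ee_rot: [[0.423, -0.024, -0.906], [-0.011, -1.0, 0.022], [-0.906, 0.0, -0.423]]
ft_force: [-0.5, 0.4, 0.1]
grip_width: 0.402
```

```bash
python3 plan.py 0.518 -0.2655 0.125 -1.4 25
python3 - <<'E'
from h import *; from rig import robot
s,t=snap(robot,"13")
crop(s,180,260,130,230,6,"pics/s13.png");crop(t,320,430,170,260,6,"pics/t13.png")
E
```

```text
now [ 0.5177 -0.2666  0.1288] force [-0.46  0.39  0.06] grip 0.402 t 13.5
shift in tool [ 0.0035 -0.0011  0.0014] turn [ 0.01 -0.05 -0.02]
```

View pics/s13.png

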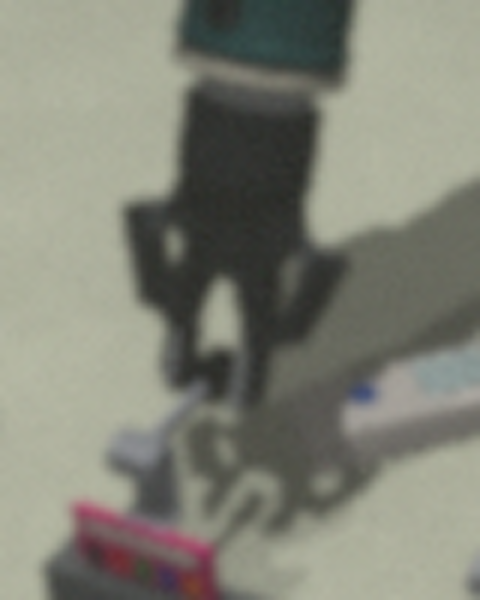

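View pics/t13.png

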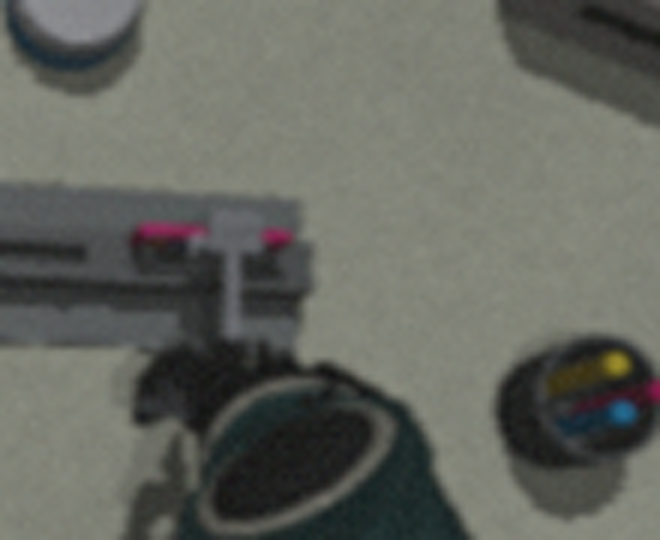

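Call:
{"api": "arm_command", "payload": {
  "commands": [
    [[0.003,0,0.001],[0,0,0],-0.3],
    [[0,0,0],[0,0,0],-0.45],
    [[0,0,0],[0,0,0],-0.6],
    [[0,0,0],[0,0,0],-0.7],
    [[0,0,0],[0,0,0],-1],
    [[0,0,0],[0,0,0],-1],
    [[0,0,0],[0,0,0],-1],
    [[0,0,0],[0,0,0],-1]
  ],
  "grip_force": 110
}}

```text
time_s: 14.27
eef_pos: [0.5178, -0.2666, 0.1249]
ee_rot: [[0.423, -0.025, -0.906], [-0.011, -1.0, 0.022], [-0.906, 0.0, -0.423]]
ft_force: [-2.6, 0.3, 6.8]
grip_width: 0.148
```

```bash
python3 plan.py 0.518 -0.2655 0.225 -1.4 25
```

```text
now [ 0.5178 -0.2666  0.1249] force [-2.62  0.34  6.82] grip 0.148 t 14.27
shift in tool [-0.0906 -0.001  -0.0425] turn [-0.01 -0.01 -0.01]
```

Call:
{"api": "arm_command", "payload": {
  "commands": [
    [[-0.0045,0,-0.0021],[0,0,0],-1],
    [[-0.0091,0,-0.0042],[0,0,0],-1],
    [[-0.0091,0,-0.0042],[0,0,0],-1],
    [[-0.0091,0,-0.0042],[0,0,0],-1],
    [[-0.0136,0,-0.0063],[0,0,0],-1],
    [[-0.0136,0,-0.0063],[0,0,0],-1],
    [[-0.0136,0,-0.0063],[0,0,0],-1],
    [[-0.0091,0,-0.0042],[0,0,0],-1],
    [[-0.0091,0,-0.0042],[0,0,0],-1],
    [[0,0,0],[0,0,0],-1]
  ]
}}

```text
time_s: 15.1
eef_pos: [0.5182, -0.2667, 0.2271]
ee_rot: [[0.425, -0.024, -0.905], [-0.012, -1.0, 0.021], [-0.905, 0.001, -0.425]]
ft_force: [0.7, 1.0, -1.8]
grip_width: 0.144
```

```bash
python3 plan.py 0.518 -0.2655 0.225 -1.4 25
cat > run2.py <<'E'
import sys
from h import *; from rig import robot
tag,x0,y0,yaw=sys.argv[1],*map(float,sys.argv[2:5])
s,t=snap(robot,tag)
Q=cloud(s);a=np.radians(yaw)
d=Q-np.array([x0,y0,0]);L=np.stack([d[...,0]*np.cos(a)+d[...,1]*np.sin(a),-d[...,0]*np.sin(a)+d[...,1]*np.cos(a),Q[...,2]],-1)
for r in range(L.shape[0]):
    q=L[r];k=(q[:,0]>-.1)&(q[:,0]<.05)&(abs(q[:,1])<.02)&(q[:,2]>.06)
    if k.sum()>1: print(r,k.sum(),np.median(q[k],0).round(4))
u,v=map(int,proj(s,np.array([x0,y0,.15])))
crop(s,max(0,u-70),u+70,max(v-80,0),v+70,4,f"pics/s{tag}.png")
E
python3 run2.py 14 .585 -.267 -1.4
```

```text
now [ 0.5182 -0.2667  0.2271] force [ 0.71  1.02 -1.76] grip 0.144 t 15.1
shift in tool [ 0.0018 -0.0012  0.0011] turn [ 0.04 -0.14 -0.07]
121 2 [-0.0997 -0.0032  0.3946]
122 2 [-0.0975 -0.0093  0.3908]
123 5 [-0.0996 -0.0009  0.3893]
124 6 [-0.0971 -0.0049  0.385 ]
125 7 [-0.0981 -0.0011  0.3829]
126 11 [-0.098   0.0051  0.3811]
127 10 [-0.0953  0.0022  0.3784]
128 11 [-0.0941  0.0033  0.3752]
129 12 [-0.0933  0.0022  0.3719]
130 11 [-0.0913  0.0009  0.3693]
131 11 [-0.091   0.0034  0.3671]
132 12 [-0.089   0.0034  0.364 ]
133 12 [-0.0888  0.0038  0.3609]
134 9 [-0.0885  0.0094  0.3587]
135 6 [-0.0901  0.014   0.3558]
139 3 [-0.0973 -0.0157  0.3299]
140 7 [-0.098  -0.0118  0.329 ]
141 10 [-0.0961 -0.0053  0.3277]
142 11 [-0.0928 -0.0031  0.3271]
143 12 [-0.0904 -0.0017  0.3231]
144 12 [-0.089  -0.0064  0.3182]
145 13 [-0.0905 -0.0038  0.3152]
146 12 [-0.0885 -0.0008  0.3124]
147 12 [-0.0869 -0.0037  0.3095]
148 11 [-0.0868 -0.0027  0.3067]
149 12 [-0.0868  0.0012  0.305 ]
150 13 [-0.0839  0.002   0.3024]
151 12 [-0.0823 -0.009   0.2992]
152 15 [-0.0828 -0.0068  0.2954]
153 12 [-0.07
[... 1153 characters left out ...]
 0.2071]
189 8 [-0.0045  0.0011  0.2028]
190 9 [-0.0046 -0.002   0.1977]
191 10 [-0.003  -0.0029  0.1963]
192 12 [ 0.0019 -0.0026  0.1962]
193 12 [ 0.0091 -0.001   0.1957]
194 11 [ 0.0132 -0.0018  0.1953]
195 10 [0.0149 0.0021 0.1929]
196 10 [0.0154 0.0022 0.1907]
197 10 [ 0.0155 -0.0002  0.1851]
198 10 [ 0.0135 -0.0012  0.1795]
199 10 [ 0.0144 -0.0017  0.176 ]
200 10 [ 0.015  -0.0012  0.1735]
201 10 [ 0.0147 -0.0003  0.1689]
202 11 [0.0146 0.0002 0.1653]
203 8 [0.0142 0.004  0.1625]
204 4 [0.0146 0.0081 0.159 ]
205 2 [0.0127 0.0139 0.1555]
210 2 [ 0.0023 -0.0176  0.1147]
211 5 [ 0.0038 -0.0111  0.1145]
212 7 [ 0.0081 -0.0035  0.1141]
213 7 [0.0067 0.0048 0.1146]
214 3 [0.0072 0.0151 0.1142]
```

View pics/s14.png

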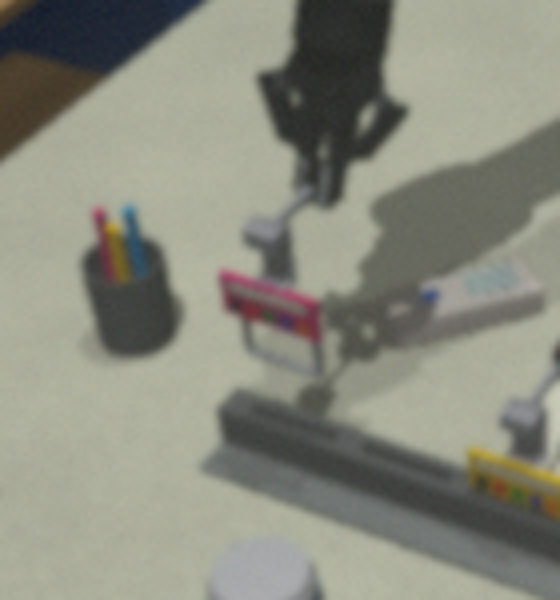

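Call:
{"api": "arm_command", "payload": {
  "commands": [
    [[-0.0136,0,-0.0064],[0,0,0],-1],
    [[-0.018,0,-0.0085],[0,0,0],-1],
    [[-0.018,0,-0.0085],[0,0,0],-1],
    [[-0.018,0,-0.0085],[0,0,0],-1],
    [[-0.0136,0,-0.0064],[0,0,0],-1],
    [[0,0,0],[-4.03,0,-1.89],-1],
    [[0,0,0],[-4.03,0,-1.89],-1],
    [[0,0,0],[-4.03,0,-1.89],-1],
    [[0,0,0],[-4.03,0,-1.89],-1],
    [[0,0,0],[0,0,0],-1]
  ]
}}

```text
time_s: 16.03
eef_pos: [0.5176, -0.2672, 0.3131]
ee_rot: [[0.404, 0.285, -0.869], [0.122, -0.959, -0.257], [-0.907, -0.002, -0.422]]
ft_force: [-0.5, 0.6, -2.5]
grip_width: 0.142
```

```bash
python3 plan.py 0.4727 0.235 0.32 16.4 25
python3 - <<'E'
from h import *
s=load("scene14.npz");t=load("top14.npz")
print("loupe",atz(s,320,224,.045),atz(t,255,259,.045))
E
```

```text
now [ 0.5176 -0.2672  0.3131] force [-0.53  0.63 -2.54] grip 0.142 t 16.03
shift in tool [ 0.0369 -0.4942 -0.0932] turn [0.08 0.06 0.17]
loupe [0.41393615 0.08018919 0.045     ] [0.40953399 0.07887741 0.045     ]
```

Call:
{"api": "arm_command", "payload": {
  "commands": [
    [[0.001,-0.012,-0.002],[0,0,0],-1],
    [[0.0018,-0.022,-0.004],[0,0,0],-1],
    [[0.002,-0.027,-0.005],[0,0,0],-1],
    [[0.002,-0.027,-0.005],[0,0,0],-1],
    [[0.002,-0.027,-0.005],[0,0,0],-1],
    [[0.002,-0.027,-0.005],[0,0,0],-1],
    [[0.002,-0.027,-0.005],[0,0,0],-1],
    [[0.002,-0.027,-0.005],[0,0,0],-1],
    [[0.002,-0.027,-0.005],[0,0,0],-1],
    [[0.002,-0.027,-0.005],[0,0,0],-1]
  ]
}}

```text
time_s: 16.87
eef_pos: [0.4941, -0.0106, 0.3166]
ee_rot: [[0.406, 0.28, -0.87], [0.119, -0.96, -0.254], [-0.906, -0.001, -0.423]]
ft_force: [1.1, 0.2, -1.8]
grip_width: 0.145
```

Call:
{"api": "arm_command", "payload": {
  "commands": [
    [[0.002,-0.027,-0.005],[0,0,0],-1],
    [[0.002,-0.027,-0.005],[0,0,0],-1],
    [[0.002,-0.027,-0.005],[0,0,0],-1],
    [[0.002,-0.027,-0.005],[0,0,0],-1],
    [[0.002,-0.027,-0.005],[0,0,0],-1],
    [[0.002,-0.027,-0.005],[0,0,0],-1],
    [[0.002,-0.027,-0.005],[0,0,0],-1],
    [[0.002,-0.022,-0.005],[0,0,0],-1],
    [[0.001,-0.012,-0.002],[0,0,0],-1],
    [[0,0,0],[0,0,0],-1]
  ]
}}

```text
time_s: 17.7
eef_pos: [0.4741, 0.2174, 0.3192]
ee_rot: [[0.406, 0.284, -0.869], [0.122, -0.959, -0.257], [-0.906, -0.002, -0.424]]
ft_force: [0.3, -1.0, -2.0]
grip_width: 0.147
```

```bash
python3 plan.py 0.4727 0.235 0.32 16.4 25;python3 plan.py 0.4727 0.235 0.1717 16.4 25
python3 - <<'E'
from rig import robot
import numpy as np
print(np.round(robot.get_obs()["joint_pos"],1))
E
```

```text
now [0.4741 0.2174 0.3192] force [ 0.27 -1.03 -2.01] grip 0.147 t 17.7
shift in tool [ 0.0009 -0.0172 -0.0036] turn [ 0.06 -0.06  0.15]
now [0.4741 0.2174 0.3192] force [ 0.27 -1.03 -2.01] grip 0.147 t 17.7
shift in tool [ 0.1352 -0.017   0.0592] turn [ 0.06 -0.06  0.15]
[   8.7   -3.9  -38.1  117.3    4.7   41.5 -106.3]
```

Call:
{"api": "arm_command", "payload": {
  "commands": [
    [[0.008,-0.009,0.002],[0,0,0],-1],
    [[0.016,-0.008,0.007],[0,0,0.15],-1],
    [[0.018,0,0.008],[0,0,0],-1],
    [[0.018,0,0.008],[0,0,0],-1],
    [[0.018,0,0.008],[0,0,0],-1],
    [[0.018,0,0.008],[0,0,0],-1],
    [[0.018,0,0.008],[0,0,0],-1],
    [[0.014,0,0.007],[0,0,0],-1],
    [[0.007,0,0.003],[0,0,0],-1],
    [[0,0,0],[0,0,0],-1]
  ]
}}

```text
time_s: 18.53
eef_pos: [0.4726, 0.2308, 0.1702]
ee_rot: [[0.404, 0.28, -0.871], [0.117, -0.96, -0.255], [-0.907, 0.001, -0.42]]
ft_force: [-0.3, -0.9, -2.1]
grip_width: 0.149
```

Call:
{"api": "arm_command", "payload": {
  "commands": [
    [[0,0,0],[0,0,0],-1],
    [[0,0,0],[0,0,0],-1],
    [[0,0,0],[0,0,0],-1]
  ]
}}

```text
time_s: 18.78
eef_pos: [0.4743, 0.2313, 0.1731]
ee_rot: [[0.407, 0.281, -0.869], [0.118, -0.96, -0.255], [-0.906, 0.001, -0.424]]
ft_force: [-0.2, -0.1, -1.1]
grip_width: 0.147
```

```bash
python3 plan.py 0.4727 0.235 0.1717 16.4 25
cat > run3.py <<'E'
from prof import *
print("tail");col(-.02,.015,-.125,-.03 if len(sys.argv)<3 else float(sys.argv[2]),.03,.2)
print("header");col(-.02,.015,-.02,.03,.14,.26)
crop(s,290,430,170,330,4.2,f"pics/s{tag}.png")
E
python3 run3.py 15
```

```text
now [0.4743 0.2313 0.1731] force [-0.19 -0.12 -1.12] grip 0.147 t 18.78
shift in tool [ 0.001  -0.004   0.0011] turn [-0.05 -0.08 -0.11]
tail
231 7 [-0.0945 -0.0115  0.1944]
232 7 [-0.0918 -0.0117  0.1929]
233 7 [-0.0882 -0.0113  0.1922]
234 7 [-0.0893 -0.0107  0.1875]
235 6 [-0.0893 -0.0114  0.1835]
236 6 [-0.089  -0.0112  0.1794]
237 7 [-0.1089 -0.0085  0.1571]
238 8 [-0.1071 -0.0096  0.1546]
239 8 [-0.1076 -0.0091  0.1497]
240 7 [-0.1082 -0.0098  0.1452]
241 5 [-0.1077 -0.0065  0.1417]
254 8 [-0.0871 -0.0066  0.1072]
255 8 [-0.0882  0.0029  0.1031]
262 10 [-0.1005  0.0007  0.0589]
263 3 [-0.0952  0.0115  0.0609]
header
236 6 [-0.0073 -0.0094  0.2593]
237 11 [-0.0064 -0.0029  0.257 ]
238 11 [-0.0056 -0.0025  0.2547]
239 12 [-0.006  -0.0003  0.2513]
240 12 [-0.0052 -0.0022  0.2468]
241 12 [-0.0037 -0.0025  0.2464]
242 13 [ 0.0006 -0.004   0.2461]
243 14 [ 0.0048 -0.0026  0.2461]
244 14 [ 0.0067 -0.0024  0.2451]
245 14 [ 0.0068 -0.0025  0.2422]
246 14 [ 0.008  -0.0019  0.2383]
247 14 [ 0.0078 -0.0037  0.235 ]
248 14 [ 0.0086 -0.003   0.2312]
249 14 [ 0.0069 -0.0026  0.2273]
250 14 [ 0.008  -0.0021  0.2241]
251 13 [ 0.0081 -0.0033  0.2201]
252 14 [ 0.0072 -0.0036  0.2152]
253 14 [ 0.0083 -0.0028  0.2129]
254 11 [0.0074 0.0016 0.2089]
263 3 [ 0.002  -0.0155  0.1647]
264 13 [ 0.004  -0.0016  0.1643]
265 13 [ 0.0062 -0.0021  0.1634]
266 9 [0.0073 0.0036 0.1617]
```

View pics/s15.png

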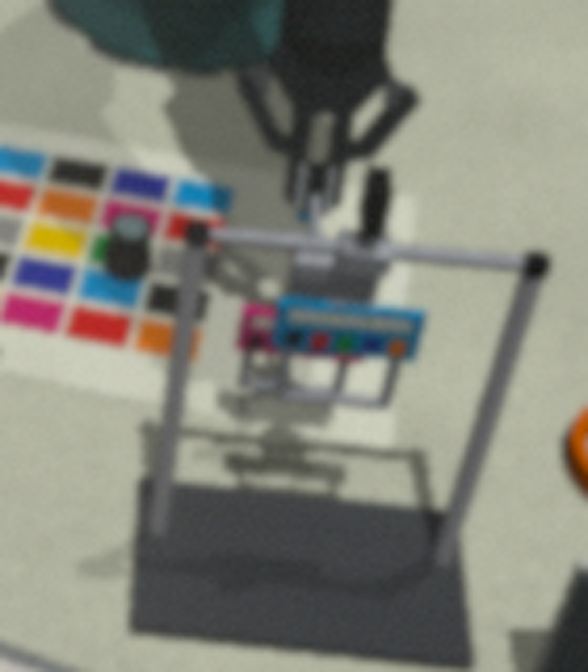

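```bash
cat > ext.py <<'E'
import sys
from h import *
s=load(f"scene{sys.argv[1]}.npz")
a=np.radians(16.4);c0=np.array([.634,.289])
Q=cloud(s);d=Q[...,:2]-c0
L=np.stack([d[...,0]*np.cos(a)+d[...,1]*np.sin(a),-d[...,0]*np.sin(a)+d[...,1]*np.cos(a),Q[...,2]],-1)
def e(n,x0,x1,z0,z1):
    k=(L[...,0]>x0)&(L[...,0]<x1)&(L[...,2]>z0)&(L[...,2]<z1)&(abs(L[...,1])<.08);q=L[k]
    if len(q):print(n,len(q),"y",np.percentile(q[:,1],[1,5,50,95,99]).round(4),"x",np.median(q[:,0]).round(4))
e("header board",0,.02,.212,.245);e("header bar",-.005,.02,.157,.168);e("header hook",.005,.025,.285,.297)
x=float(sys.argv[2])
e("tail hook tip",x,x+.025,.178,.196);e("tail board",x-.01,x+.025,.105,.13);e("tail bar",x-.015,x+.015,.048,.062);e("tail low legs",x-.015,x+.015,.065,.095)
E
python3 ext.py 15 -.1
```

```text
header board 335 y [-0.0461 -0.0423 -0.0013  0.0379  0.0424] x 0.0077
header bar 77 y [-0.037  -0.0337 -0.0016  0.0308  0.0333] x 0.0061
header hook 126 y [-0.0763 -0.0684  0.0011  0.0715  0.0777] x 0.0076
tail hook tip 53 y [-0.0267 -0.0258 -0.0142 -0.0032 -0.0027] x -0.0893
tail board 65 y [-0.0569 -0.0558 -0.0413  0.0204  0.0285] x -0.0881
tail bar 32 y [-0.0501 -0.0483 -0.0282  0.0113  0.0152] x -0.0988
tail low legs 35 y [-0.0498 -0.0494  0.0174  0.0244  0.0252] x -0.0957
```

Call:
{"api": "arm_command", "payload": {
  "commands": [
    [[0,-0.005,0],[0,0,0],-1],
    [[0.0042,-0.005,-0.0091],[0,0,0],-1],
    [[0.0063,0,-0.0136],[0,0,0],-1],
    [[0.0063,0,-0.0136],[0,0,0],-1],
    [[0.0063,0,-0.0136],[0,0,0],-1],
    [[0.0063,0,-0.0136],[0,0,0],-1],
    [[0.0021,0,-0.0045],[0,0,0],-1],
    [[0,0,0],[0,0,0],-1],
    [[0,0,0],[0,0,0],-1],
    [[0,0,0],[0,0,0],-1]
  ]
}}

```text
time_s: 19.72
eef_pos: [0.5425, 0.262, 0.1723]
ee_rot: [[0.406, 0.282, -0.87], [0.117, -0.96, -0.256], [-0.906, 0.002, -0.422]]
ft_force: [-1.0, 0.8, -1.1]
grip_width: 0.147
```

```bash
python3 plan.py 0.57 0.267 0.1731 16.4 25; python3 run3.py 16 -.005; python3 ext.py 16 -.025
```

```text
now [0.5425 0.262  0.1723] force [-1.04  0.84 -1.06] grip 0.147 t 19.72
shift in tool [ 0.011   0.0029 -0.0255] turn [ 0.    0.02 -0.11]
tail
231 5 [-0.0945 -0.0141  0.1936]
232 7 [-0.0917 -0.0112  0.1933]
233 7 [-0.0892 -0.011   0.1909]
234 7 [-0.09   -0.0105  0.1872]
235 6 [-0.0872 -0.0118  0.1854]
236 6 [-0.0873 -0.0115  0.181 ]
237 5 [-0.0849 -0.0097  0.1799]
238 4 [-0.0855 -0.0104  0.1753]
254 5 [-0.0187 -0.0143  0.1791]
255 13 [-0.0149 -0.0035  0.1799]
256 13 [-0.0159 -0.0026  0.176 ]
257 11 [-0.034  -0.0016  0.1519]
258 11 [-0.0336 -0.0011  0.1487]
259 12 [-0.0329 -0.002   0.1448]
260 11 [-0.0323 -0.0033  0.1409]
261 11 [-0.0282 -0.0033  0.1416]
262 11 [-0.0273 -0.0026  0.1392]
263 7 [-0.0241  0.0032  0.1399]
266 6 [-0.0149 -0.0121  0.1339]
267 13 [-0.0138 -0.0019  0.1327]
268 13 [-0.013  -0.0019  0.1302]
269 14 [-0.0137 -0.0029  0.1239]
270 13 [-0.0142 -0.0028  0.12  ]
271 13 [-0.0133 -0.0033  0.1152]
272 13 [-0.0133 -0.0023  0.1115]
273 12 [-0.0136 -0.0029  0.1065]
274 10 [-0.0134  0.0008  0.1029]
280 4 [-0.0278 -0.0131  0.0578]
281 13 [-0.0241 -0.003   0.0587]
282 13 [-0.02
[... 634 characters left out ...]
 [ 0.007  -0.0019  0.207 ]
255 12 [-0.0149 -0.0022  0.1801]
256 7 [-0.014   0.0046  0.1785]
263 4 [-0.0006 -0.0139  0.1618]
264 13 [ 0.0033 -0.002   0.1642]
265 13 [ 0.0056 -0.0016  0.1631]
266 8 [0.0077 0.0037 0.1614]
header board 328 y [-0.046  -0.0421 -0.0019  0.0388  0.0425] x 0.0075
header bar 75 y [-0.0371 -0.0326 -0.0016  0.0302  0.0339] x 0.0058
header hook 130 y [-0.0778 -0.0713 -0.0049  0.0696  0.0777] x 0.0074
tail hook tip 18 y [-0.015  -0.0146  0.0005  0.0119  0.0124] x -0.014
tail board 187 y [-0.0465 -0.0423 -0.0023  0.0385  0.0419] x -0.0138
tail bar 65 y [-0.0379 -0.032   0.0006  0.0316  0.0345] x -0.0233
tail low legs 35 y [-0.0398 -0.0391  0.0276  0.0339  0.0347] x -0.0221
```

View pics/s16.png

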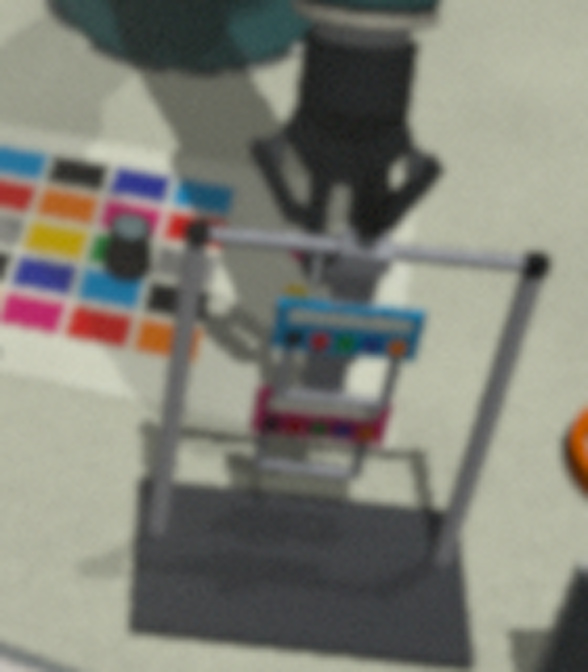

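Call:
{"api": "arm_command", "payload": {
  "commands": [
    [[0.0021,0,-0.0045],[0,0,0],-1],
    [[0.0034,0,-0.0072],[0,0,0],-1],
    [[0.0034,0,-0.0072],[0,0,0],-1],
    [[0.0025,0,-0.0054],[0,0,0],-1],
    [[0.0006,0,-0.0016],[0,0,0],-1],
    [[0,0,0],[0,0,0],-1],
    [[0,0,0],[0,0,0],-1],
    [[0,0,0],[0,0,0],-1]
  ]
}}

```text
time_s: 20.48
eef_pos: [0.5703, 0.2699, 0.1724]
ee_rot: [[0.406, 0.281, -0.87], [0.117, -0.96, -0.256], [-0.906, 0.002, -0.422]]
ft_force: [-0.4, -0.6, -1.2]
grip_width: 0.148
```

```bash
python3 plan.py 0.57 0.270 0.1723 16.4 25; python3 run3.py 17 .03|sed -n '/header/q;p'; python3 ext.py 17 .003
```

```text
now [0.5703 0.2699 0.1724] force [-0.42 -0.58 -1.25] grip 0.148 t 20.48
shift in tool [-0.     -0.0002  0.0003] turn [-0.01  0.01 -0.11]
tail
236 3 [-0.0689 -0.0129  0.1988]
237 5 [-0.0661 -0.0131  0.198 ]
238 5 [-0.0655 -0.0126  0.1949]
239 5 [-0.0615 -0.0125  0.1945]
240 5 [-0.063  -0.0139  0.1882]
241 5 [-0.0612 -0.0142  0.1868]
254 3 [-0.0063 -0.0137  0.1921]
255 12 [-0.0023 -0.002   0.1941]
256 12 [ 0.003  -0.0029  0.196 ]
257 12 [ 0.0057 -0.0027  0.1941]
258 13 [ 0.0075 -0.0038  0.1931]
259 13 [ 0.0118 -0.0039  0.1933]
260 13 [ 0.0146 -0.0038  0.1919]
261 13 [ 0.0147 -0.0027  0.1889]
262 13 [ 0.0134 -0.0033  0.1836]
263 13 [ 0.0149 -0.0049  0.1808]
264 13 [ 0.0065 -0.0023  0.1662]
265 13 [ 0.0066 -0.0018  0.1638]
266 13 [ 0.0066 -0.0016  0.1603]
267 12 [-0.0048 -0.0026  0.1425]
268 11 [-0.0036 -0.0007  0.1396]
269 11 [ 1.000e-04 -6.000e-04  1.406e-01]
270 11 [ 0.0038 -0.0012  0.1403]
271 12 [ 0.0077 -0.0027  0.1402]
272 12 [ 0.0117 -0.0029  0.1406]
273 13 [ 0.0136 -0.0009  0.139 ]
274 13 [ 0.0145 -0.0033  0.1363]
275 13 [ 0.0149 -0.0031  0.1323]
276 13 [ 0.0146 -0.0023  0.1274]
277 13 [ 0.0145 -0.0016  0.1225]
278 11 [ 0.0159 -0.0038  0.1202]
279 13 [ 0.0149 -0.003   0.1148]
280 13 [ 0.0149 -0.0024  0.1117]
281 13 [ 0.0156 -0.0019  0.1063]
282 9 [0.0146 0.0043 0.1038]
288 7 [ 0.0031 -0.009   0.0606]
289 12 [ 0.0056 -0.0022  0.0596]
290 12 [ 0.0059 -0.0014  0.056 ]
291 3 [0.0066 0.0115 0.054 ]
header board 332 y [-0.046  -0.043  -0.0028  0.0385  0.0422] x 0.0075
header bar 71 y [-0.0371 -0.0338 -0.0046  0.0307  0.0333] x 0.0064
header hook 129 y [-0.0779 -0.0701  0.0003  0.0674  0.0761] x 0.0077
tail hook tip 106 y [-0.0382 -0.0362 -0.0035  0.0319  0.0351] x 0.0117
tail board 195 y [-0.0464 -0.0433 -0.003   0.0381  0.0419] x 0.0149
tail bar 67 y [-0.0385 -0.0349 -0.0024  0.0285  0.0319] x 0.0053
tail low legs 35 y [-0.0401 -0.0395 -0.0328  0.0345  0.0354] x 0.0065
```

View pics/s17.png

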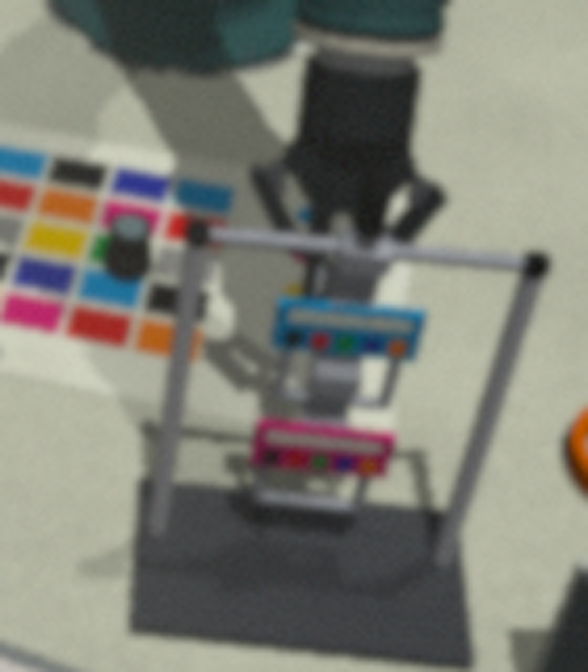

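Call:
{"api": "arm_command", "payload": {
  "commands": [
    [[0.0045,0,0.0021],[0,0,0],-1],
    [[0.0054,0,0.0025],[0,0,0],-1],
    [[0.0054,0,0.0025],[0,0,0],-1],
    [[0.0036,0,0.0017],[0,0,0],-1],
    [[0.0009,0,0.0004],[0,0,0],-1],
    [[0,0,0],[0,0,0],-1],
    [[0,0,0],[0,0,0],-1]
  ]
}}

```text
time_s: 21.17
eef_pos: [0.5706, 0.2701, 0.1507]
ee_rot: [[0.406, 0.281, -0.869], [0.118, -0.96, -0.256], [-0.906, 0.002, -0.423]]
ft_force: [-0.1, -0.8, -2.4]
grip_width: 0.146
```

```bash
python3 plan.py 0.57 0.270 0.148 16.4 25; python3 run3.py 18 .03|sed -n '/header/q;p'|sed -n '5,50p'
```

```text
now [0.5706 0.2701 0.1507] force [-0.15 -0.8  -2.41] grip 0.146 t 21.17
shift in tool [ 0.0022 -0.0001  0.0017] turn [-0.01 -0.   -0.11]
238 6 [-0.0721 -0.0129  0.1877]
239 6 [-0.0714 -0.0123  0.1847]
240 5 [-0.0694 -0.0138  0.183 ]
241 5 [-0.0673 -0.0133  0.1812]
255 3 [-0.0247 -0.0021  0.1698]
256 3 [-0.0215 -0.0019  0.1695]
257 3 [-0.0177 -0.0019  0.1691]
258 3 [-0.0156 -0.0018  0.1678]
259 4 [-0.0105 -0.0035  0.1685]
260 11 [-0.0058 -0.0026  0.1704]
261 11 [ 0.0004 -0.003   0.1726]
262 12 [ 0.0043 -0.0022  0.1727]
263 13 [ 0.0059 -0.003   0.1718]
264 13 [ 0.0097 -0.0037  0.1714]
265 13 [ 0.0133 -0.0034  0.1701]
266 13 [ 0.0152 -0.0031  0.1693]
267 12 [ 0.0152 -0.004   0.165 ]
268 13 [ 0.0138 -0.0043  0.1603]
269 13 [ 0.0139 -0.0041  0.1561]
270 12 [-0.0044 -0.0009  0.1317]
271 11 [-0.004  -0.002   0.1266]
272 12 [-0.0035 -0.0026  0.1228]
273 11 [-0.0032 -0.003   0.1188]
274 11 [-0.001  -0.0036  0.117 ]
275 11 [ 0.0031 -0.0038  0.1173]
276 11 [ 0.0076 -0.0038  0.1191]
277 12 [ 0.01   -0.0024  0.1175]
278 12 [ 0.0132 -0.0021  0.117 ]
279 12 [ 0.0151 -0.0017  0.1146]
280 13 [ 0.015  -0.0027  0.1103]
281 13 [ 0.015  -0.0022  0.1067]
282 13 [ 0.0151 -0.0017  0.1028]
283 13 [ 0.0153 -0.0038  0.0988]
284 13 [ 0.0158 -0.0035  0.0952]
285 13 [ 0.0152 -0.0026  0.0894]
286 13 [ 0.0153 -0.0016  0.0843]
287 8 [0.0151 0.0029 0.0814]
293 9 [ 0.0039 -0.0067  0.0373]
294 12 [ 0.0061 -0.002   0.0373]
295 10 [0.0062 0.0017 0.0334]
```

View pics/s18.png

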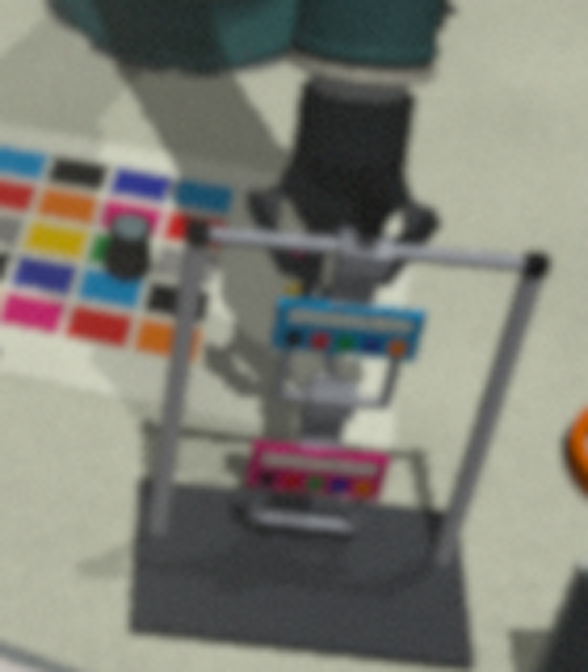

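Call:
{"api": "arm_command", "payload": {
  "commands": [
    [[0.0009,0,0.0004],[0,0,0],-1],
    [[0.0009,0,0.0004],[0,0,0],-1],
    [[0.0005,0,0.0002],[0,0,0],-1],
    [[0,0,0],[0,0,0],-1],
    [[0,0,0],[0,0,0],-1],
    [[0,0,0],[0,0,0],-1]
  ]
}}

```text
time_s: 21.77
eef_pos: [0.5707, 0.2699, 0.1482]
ee_rot: [[0.406, 0.281, -0.869], [0.117, -0.96, -0.256], [-0.906, 0.002, -0.423]]
ft_force: [0.1, 0.6, -1.2]
grip_width: 0.146
```

Call:
{"api": "arm_command", "payload": {
  "commands": [
    [[0.0009,0,0.0004],[0,0,0],-1],
    [[0,0,0],[0,0,0],-1],
    [[0,0,0],[0,0,0],-1],
    [[0,0,0],[0,0,0],-1],
    [[0,0,0],[0,0,0],-1]
  ]
}}

```text
time_s: 22.18
eef_pos: [0.5707, 0.2699, 0.1472]
ee_rot: [[0.406, 0.281, -0.87], [0.117, -0.96, -0.256], [-0.906, 0.002, -0.423]]
ft_force: [-0.2, -0.4, -0.7]
grip_width: 0.145
```

Call:
{"api": "arm_command", "payload": {
  "commands": [
    [[0.0009,0,0.0004],[0,0,0],-1],
    [[0,0,0],[0,0,0],-1],
    [[0,0,0],[0,0,0],-1],
    [[0,0,0],[0,0,0],-1],
    [[0,0,0],[0,0,0],-1]
  ]
}}

```text
time_s: 22.6
eef_pos: [0.5707, 0.2699, 0.1462]
ee_rot: [[0.406, 0.281, -0.87], [0.117, -0.96, -0.256], [-0.906, 0.002, -0.423]]
ft_force: [-0.4, 0.1, -1.0]
grip_width: 0.145
```

```bash
python3 run3.py 19 .03|sed -n '10,90p'
```

```text
256 3 [-0.0262 -0.004   0.1646]
258 3 [-0.0208 -0.0008  0.1625]
259 3 [-0.0137 -0.0016  0.1658]
260 3 [-0.01   -0.0017  0.1658]
261 9 [-0.0053 -0.0048  0.166 ]
262 10 [ 0.     -0.0012  0.1685]
263 12 [ 0.0043 -0.0039  0.1693]
264 13 [ 0.0066 -0.0026  0.1682]
265 13 [ 0.0096 -0.0029  0.1674]
266 13 [ 0.0114 -0.0024  0.1653]
267 13 [ 0.0141 -0.0053  0.1635]
268 13 [ 0.0153 -0.0048  0.1613]
269 13 [ 0.015  -0.0037  0.1578]
270 13 [ 0.0136 -0.003   0.1513]
271 12 [-0.0043 -0.0002  0.1268]
272 11 [-0.0047 -0.0039  0.1221]
273 11 [-0.0036 -0.0029  0.118 ]
274 10 [-0.003  -0.0026  0.1146]
275 10 [ 0.0011 -0.0015  0.1147]
276 11 [ 0.0036 -0.0028  0.1139]
277 12 [ 0.0074 -0.0044  0.1141]
278 12 [ 0.0105 -0.0045  0.1131]
279 13 [ 0.0138 -0.0031  0.114 ]
280 13 [ 0.0155 -0.003   0.1103]
281 13 [ 0.015  -0.0022  0.1059]
282 13 [ 0.0161 -0.0019  0.1027]
283 13 [ 0.0152 -0.0037  0.0981]
284 13 [ 0.0159 -0.0028  0.0936]
285 13 [ 0.0154 -0.0021  0.0887]
286 13 [ 0.0156 -0.0016  0.0854]
287 12 [ 0.0162 -0.0028  0.0814]
288 9 [0.0165 0.0022 0.0779]
294 8 [ 0.0038 -0.0044  0.0336]
295 10 [ 0.0062 -0.00
[... 363 characters left out ...]
0025  0.2418]
246 14 [ 0.0076 -0.0014  0.238 ]
247 14 [ 0.0073 -0.0034  0.2339]
248 14 [ 0.0067 -0.0029  0.2309]
249 14 [ 0.0064 -0.0022  0.2271]
250 13 [ 0.0082 -0.0033  0.2244]
251 14 [ 0.0083 -0.0013  0.2201]
252 14 [ 0.0083 -0.0036  0.2162]
253 14 [ 0.0083 -0.0032  0.212 ]
254 11 [0.007  0.0014 0.2082]
259 3 [-0.0137 -0.0016  0.1658]
260 3 [-0.01   -0.0017  0.1658]
261 9 [-0.0053 -0.0048  0.166 ]
262 10 [ 0.     -0.0012  0.1685]
263 12 [ 0.0043 -0.0039  0.1693]
264 13 [ 0.0066 -0.0026  0.1682]
265 13 [ 0.0096 -0.0029  0.1674]
266 13 [ 0.0114 -0.0024  0.1653]
267 12 [ 0.0141 -0.0038  0.1638]
268 11 [ 0.0156 -0.0021  0.1617]
269 12 [ 0.0155 -0.0023  0.1578]
270 12 [ 0.0138 -0.0016  0.1517]
```

Call:
{"api": "arm_command", "payload": {
  "commands": [
    [[0.0009,0,0.0004],[0,0,0],-1],
    [[0,0,0],[0,0,0],-1],
    [[0,0,0],[0,0,0],-1],
    [[0,0,0],[0,0,0],-1],
    [[0,0,0],[0,0,0],-1]
  ]
}}

```text
time_s: 23.12
eef_pos: [0.5707, 0.2699, 0.1452]
ee_rot: [[0.406, 0.281, -0.87], [0.117, -0.96, -0.255], [-0.906, 0.002, -0.423]]
ft_force: [0.5, -0.2, -1.2]
grip_width: 0.148
```

Call:
{"api": "arm_command", "payload": {
  "commands": [
    [[0.0009,0,0.0004],[0,0,0],-1],
    [[0,0,0],[0,0,0],-1],
    [[0,0,0],[0,0,0],-1],
    [[0,0,0],[0,0,0],-1],
    [[0,0,0],[0,0,0],-1]
  ]
}}

```text
time_s: 23.53
eef_pos: [0.5709, 0.2701, 0.1445]
ee_rot: [[0.406, 0.281, -0.869], [0.118, -0.96, -0.256], [-0.906, 0.002, -0.423]]
ft_force: [-0.5, -0.5, 3.7]
grip_width: 0.144
```

Call:
{"api": "arm_command", "payload": {
  "commands": [
    [[-0.0004,0,-0.0002],[0,0,0],-1],
    [[0,0,0],[0,0,0],-0.67],
    [[0,0,0],[0,0,0],-0.62],
    [[0,0,0],[0,0,0],-0.55],
    [[0,0,0],[0,0,0],-0.4],
    [[0,0,0],[0,0,0],-0.2],
    [[0,0,0],[0,0,0],0],
    [[0,0,0],[0,0,0],0.1],
    [[0,0,0],[0,0,0],0.1]
  ]
}}

```text
time_s: 24.28
eef_pos: [0.5708, 0.2699, 0.1447]
ee_rot: [[0.406, 0.281, -0.87], [0.117, -0.96, -0.255], [-0.906, 0.002, -0.423]]
ft_force: [0.3, -0.2, -1.0]
grip_width: 0.555
```

```bash
python3 run3.py 20 .03|sed -n '10,46p'; python3 ext.py 20 .003
```

```text
263 12 [ 0.0044 -0.0041  0.1687]
264 13 [ 0.0059 -0.0025  0.1667]
265 13 [ 0.0078 -0.0022  0.1646]
266 13 [ 0.0113 -0.002   0.1645]
267 13 [ 0.0136 -0.0048  0.1634]
268 12 [ 0.0132 -0.0055  0.1589]
269 13 [ 0.0143 -0.0036  0.1559]
270 13 [ 0.0142 -0.0034  0.1516]
271 12 [-4.900e-03 -1.000e-04  1.266e-01]
272 12 [-0.0048 -0.0022  0.1217]
273 11 [-0.005  -0.0031  0.1167]
274 11 [-0.0042 -0.0022  0.1147]
275 11 [-0.0014 -0.003   0.1127]
276 11 [ 0.0015 -0.0029  0.1111]
277 12 [ 0.0063 -0.0041  0.1134]
278 10 [ 0.0104 -0.0014  0.1146]
279 13 [ 0.0129 -0.0032  0.1135]
280 13 [ 0.0155 -0.0032  0.1112]
281 13 [ 0.0153 -0.0019  0.1066]
282 12 [ 0.0153 -0.0031  0.1024]
283 14 [ 0.0132 -0.0018  0.0963]
284 13 [ 0.0145 -0.0029  0.0931]
285 13 [ 0.0141 -0.0022  0.088 ]
286 13 [ 0.0151 -0.0022  0.0851]
287 13 [ 0.0149 -0.0007  0.0805]
288 10 [0.0142 0.0011 0.075 ]
294 6 [ 0.0032 -0.0098  0.0329]
295 8 [ 0.005 -0.001  0.031]
296 4 [0.0072 0.0076 0.0307]
header
237 10 [-0.0067 -0.0036  0.2573]
238 12 [-0.0063 -0.0006  0.2542]
239 12 [-0.0048 -0.0003  0.2519]
240 12 [-0.0059 -0.0023  0.2471]
241 12 [-0.0032 -0.0019  0.2459]
242 13 [ 0.0011 -0.004   0.2463]
243 14 [ 0.0041 -0.0027  0.246 ]
header board 328 y [-0.0458 -0.042  -0.0014  0.0391  0.0425] x 0.0072
header bar 108 y [-0.037  -0.0312  0.0002  0.0299  0.0332] x 0.0066
header hook 127 y [-0.0753 -0.068  -0.0006  0.0688  0.0778] x 0.0074
tail hook tip 28 y [-0.039  -0.0387 -0.0319  0.0352  0.0361] x 0.0061
tail board 196 y [-0.0466 -0.0387 -0.0022  0.0343  0.0415] x 0.0109
tail bar 16 y [-0.0398 -0.0396 -0.034   0.0344  0.0348] x 0.005
tail low legs 166 y [-0.0467 -0.0433 -0.0029  0.038   0.0417] x 0.0145
```

View pics/s20.png

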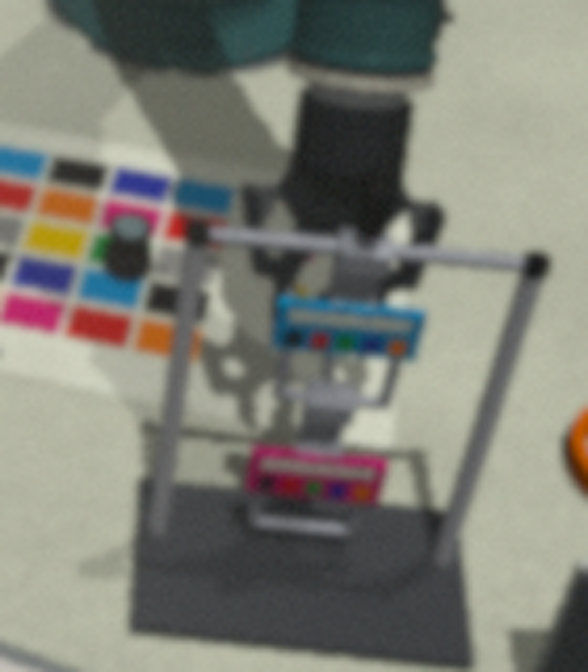

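Call:
{"api": "arm_command", "payload": {
  "commands": [
    [[-0.004,0,0],[0,0,0],0.1],
    [[-0.01,0,0],[0,0,0],0.1],
    [[-0.015,0,0],[0,0,0],0.1],
    [[-0.02,0,0],[0,0,0],0.1],
    [[-0.025,0,0],[0,0,0],0.1],
    [[-0.03,0,0],[0,0,0],0.1],
    [[-0.025,0,0],[0,0,0],0.1],
    [[-0.02,0,0.01],[0,0,0],0.1],
    [[0,0,0.02],[0,0,0],0.1],
    [[0,0,0.02],[0,0,0],0.1]
  ]
}}

```text
time_s: 25.22
eef_pos: [0.4665, 0.2396, 0.2598]
ee_rot: [[0.408, 0.281, -0.868], [0.118, -0.96, -0.255], [-0.905, 0.002, -0.425]]
ft_force: [0.2, 0.5, 0.0]
grip_width: 0.548
```

Call:
{"api": "arm_command", "payload": {
  "commands": [
    [[0,0.02,0.02],[0,0,0],0.1],
    [[0,0.02,0.02],[0,0,0],0.1],
    [[0,0.02,0.02],[0,0,0],0.1],
    [[0,0.02,0.02],[0,0,0],0.1],
    [[0,0,0],[0,0,0],0.1],
    [[0,0,0],[0,0,0],0.1],
    [[0,0,0],[0,0,0],0.1],
    [[0,0,0],[0,0,0],0.1],
    [[0,0,0],[0,0,0],0.1],
    [[0,0,0],[0,0,0],0.1]
  ]
}}

```text
time_s: 26.05
eef_pos: [0.4199, 0.143, 0.225]
ee_rot: [[0.406, 0.282, -0.869], [0.118, -0.959, -0.256], [-0.906, 0.001, -0.423]]
ft_force: [1.2, -0.2, 0.7]
grip_width: 0.553
```

```bash
python3 run3.py 21 .03 >/dev/null; python3 ext.py 21 .003
python3 - <<'E'
from h import *
crop(load("top21.npz"),130,430,140,270,2.6,"pics/t21.png")
E
```

```text
header board 337 y [-0.0459 -0.0421 -0.0021  0.0396  0.0425] x 0.0072
header bar 114 y [-0.0366 -0.0313 -0.0022  0.0288  0.0328] x 0.0068
header hook 136 y [-0.0778 -0.0713 -0.002   0.0678  0.0764] x 0.0073
tail hook tip 26 y [-0.0379 -0.0375 -0.0017  0.0353  0.0357] x 0.0061
tail board 197 y [-0.0466 -0.0408 -0.0029  0.0336  0.0407] x 0.0112
tail bar 13 y [-0.0401 -0.0398 -0.0338  0.0342  0.0344] x 0.006
tail low legs 157 y [-0.0466 -0.0431 -0.0023  0.0384  0.0417] x 0.0147
```

View pics/s21.png

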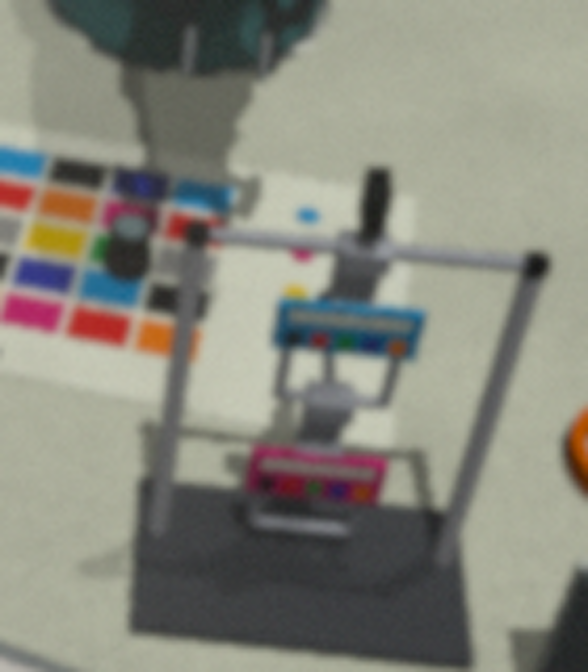

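Call:
{"api": "arm_command", "payload": {
  "commands": [
    [[0,0,0],[0,0,0],0.1],
    [[0,0,0],[0,0,0],0.1],
    [[0,0,0],[0,0,0],0.1],
    [[0,0,0],[0,0,0],0.1],
    [[0,0,0],[0,0,0],0.1],
    [[0,0,0],[0,0,0],0.1],
    [[0,0,0],[0,0,0],0.1],
    [[0,0,0],[0,0,0],0.1],
    [[0,0,0],[0,0,0],0.1],
    [[0,0,0],[0,0,0],0.1]
  ]
}}

```text
time_s: 26.98
eef_pos: [0.4197, 0.1425, 0.2249]
ee_rot: [[0.406, 0.281, -0.869], [0.117, -0.96, -0.256], [-0.906, 0.002, -0.423]]
ft_force: [0.3, -0.9, -0.5]
grip_width: 0.548
```

```bash
python3 - <<'E'
from h import *; from rig import robot
a=load("scene21.npz");s,t=snap(robot,"22");z=load("scene0.npz")
cv2.imwrite("pics/s22.png",s["pixels"])
d=cv2.absdiff(s["pixels"],a["pixels"])[170:330,290:430];print("diff",d.mean(),(d.max(2)>30).sum())
E
python3 ext.py 22 .003
```

```text
diff 1.3827678571428572 0
header board 329 y [-0.0461 -0.0426 -0.0024  0.039   0.0422] x 0.0075
header bar 106 y [-0.0346 -0.0304 -0.0012  0.0294  0.0336] x 0.0074
header hook 122 y [-0.078  -0.0714 -0.      0.0723  0.0775] x 0.0073
tail hook tip 27 y [-0.0388 -0.038   0.0288  0.0355  0.0361] x 0.0057
tail board 195 y [-0.0446 -0.0394 -0.0021  0.0345  0.041 ] x 0.011
tail bar 15 y [-0.0394 -0.0384  0.0291  0.034   0.0348] x 0.0071
tail low legs 154 y [-0.0466 -0.0431 -0.0055  0.038   0.0421] x 0.0146
```

View pics/s22.png

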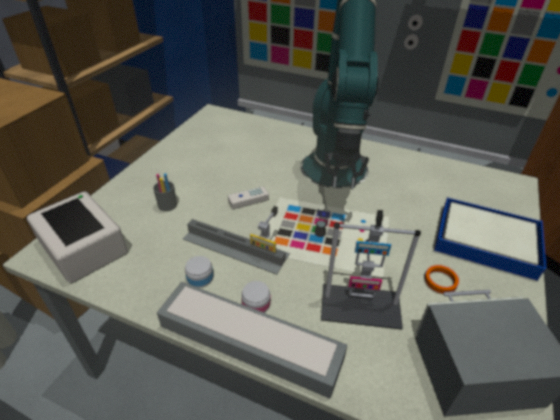

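Both panels hang one under the other at about (375, 245) and (366, 282). Nothing changed between the two pictures taken 1 s apart. Yellow is still in the rack and the bystanders are where they were, so I am handing in.

```bash
python3 -c "
from rig import robot
print(robot.sign_off())"
```

```text
the job is handed in; nothing more can be done
None
```

The cyan panel hangs by its hook from the rail, and the magenta panel hangs by its hook from the cyan panel's lower loop. I handed the job in at about 27 s. `sign_off` gave no verdict.

- **Stillness:** two scene pictures taken about 1 s apart, with the gripper clear, showed no change in the stand area. No pixel differed by more than the noise.
- **Alignment:** both boards are centred at stand y of about -2 mm and hang upright to within what the depth readings can show.
- **Other things:** in the last scene picture, the yellow panel is still in the rack and the tins, loupe, tape, meter and pot look to be where they started. I checked these by eye only.
- **Forces:** the highest wrist force I read was about 8 N, at the moments of gripping and seating.
- **Disagreement:** the scene camera's depth reads about 3 mm low compared with the stated rail height. I therefore set the panels relative to the rail and loop as measured in the same picture. As a result, the magenta hook touched the loop about 3 to 4 mm lower than the depth profile predicted.

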